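Trace the case seam with the probe, then hold the tester dial at its third click

TASK

Check the seal of the instrument case: take the probe out of its stand and run its tip slowly, about 2 cm a second, along the whole L-shaped seam on top of the case, on it or just above it, from the end beside the round plug, round the corner and on to the other end. Then, with the probe still in the gripper, press the metal pad of the tester's spring-return dial down with the probe's tip, past the first two clicks to the third but not on to the end stop, and finish while holding it there: the program ends with the probe gripped and pressing, nothing put down or let go. Leave the memory stick, the marker and the eraser where they are.

Things in the scene. Friction and masses are not known exactly. Their poses are not given: they have to be found in the camera images.
- probe_grip (a point): Where to grip the probe: on its axis, at the middle of its round white barrel (16 mm across, 80 mm long), 95 mm above the tip and 40 mm above the flange. The probe is pen-shaped, 135 mm long, 60 g, and stands upright in its stand.
- probe_tip (a point): The very tip of the probe, on its axis; the tip reaches 4 mm above the desk while the probe hangs by its flange on the stand.
- probe: The probe; origin at its tip, z along it towards the barrel. From below: a steel shank 14 mm across and 50 mm long that tapers over its last 24 mm to a blunt tip 5 mm across, a black flange 28 mm across and 5 mm thick, the white barrel.
- stand: Fixed wooden block 56 x 56 x 54 mm high with an upright 22 mm hole through its middle that holds the probe; origin at the centre of its underside. The tip is clear of it once it is raised more than 54 mm above the desk.
- case: Fixed grey case 100 (x) x 120 (y) x 40 mm high, aluminium cover; origin: centre of its underside. Seam: an L-shaped groove in its top, 8 mm wide, 1.5 mm deep, dark line on its floor; in the case frame 80 mm along +y from seam_start to seam_corner, then 60 mm along +x to seam_end; the groove runs on to the case edges. A round plug (14 mm, 5 mm high) lies 18 mm to +x and 4 mm to -y of the start.
- seam_start (a point): Start of the seam, on the groove's floor 38.5 mm above the desk, 18 mm in from the case's edge, beside the round plug.
- seam_corner (a point): Corner of the seam, on the groove's floor.
- seam_end (a point): End of the seam, on the groove's floor, 14 mm in from the case's edge.
- tester: Fixed grey tester 95 (x) x 92 (y) x 73 mm high, origin: centre of its underside, front to -x. In a front slot a pale drum, 60 mm across, turns about a level y axis 20 mm in front of the origin and 54 mm above the desk (drum top 84 mm). A paddle 26 mm wide with an end lip sticks out in front, to 66 mm from the axis. Three pale ticks beside the slot mark the clicks from the top down, the third long.
- dial_pad (a point): Centre of the metal pad (26 x 22 mm) on the paddle's upper face, 49 mm from the dial axis; moves with the dial. Press here from above, 3 to 10 N; it springs back if let go. mm above the desk / mm in front of the tester's origin: rest 79 / 62, 1st click 66 / 68, 2nd 51 / 69, 3rd 37 / 66, end stop 24 / 59.
- dial (a joint): Angle of the dial, rad: 0 at rest with the paddle sloping 0.45 rad upward, growing as the paddle is pressed down; clicks at 0.30, 0.60 and 0.90, end stop at 1.20.
- usb_key: Memory stick 17 x 52 x 8 mm, lying loose on the desk: leave alone. Origin under its centre.
- marker: Marker pen with a cap, 132 mm long, lying loose on the desk: leave alone. Origin under its centre.
- eraser: Two-part eraser 18 x 42 x 11 mm, lying loose on the desk: leave alone. Origin under its centre.

How it is judged:
By the outcome, as a careful person would: the job done as asked, in the order asked, and still so for the second after the job is handed in, while the arm keeps its last pose, push and grip.
It also fails if it takes over 64 s, if anything falls off the work surface, if the arm or the gripper's body presses on something with over 40 N, if the wrist force passes 120 N, or if a joint passes its speed limit or range.

ROBOT

A 6-joint arm with a two-finger parallel gripper is mounted at the origin on a cart in front of the work surface, level with it; the furniture and walls round the work are solid. World frame = base frame: x ahead of the robot, y to its left, z up, the work surface at z = 0. Lengths are in mm, angles in rad, forces in N, time in s.
With the tool pointing down it reaches from about 400 to 925 mm from the base axis. Payload 12.5 kg.
Tool frame: the origin (TCP) lies where the fingers leave the gripper's body, on its centre line; the fingertips stand 78 mm ahead of it and the grasp point (between the pads) lies 59 mm ahead of it (env.tip_extent is the distance from the TCP to the fingertips, in mm); z points along the fingers, y is the direction in which the jaws open and shut (so a half turn about z gives the same grasp; the last joint's range is limited). The gripper opens to 95 mm and grips with 3 to 60 N. Pads are 20 mm wide; open, the fingers measure 119 mm over their backs; the gripper's body (75 mm by 180 mm) begins 59 mm behind the grasp point.
Start: joints at [1.161, 0.491, 1.559, -0, 1.092, -0.106], TCP at [186.948, 596.396, 292.261] pointing down, gripper open.
Joint ranges: [-3.1, 3.1], [-0.84, 2.19], [0.05, 2.79], [-1.13, 4.28], [0.06, 2.93], [-2.69, 2.69]. Speed limits (rad/s): [2.22, 2.22, 2.79, 3.14, 3.14, 3.14].

INTERFACE

Orientations are given as [roll, pitch, yaw] about the fixed x, y, z axes, in that order (R = Rz(yaw) Ry(pitch) Rx(roll)).
In Python, from cell import env gives the robot as it stands. The module is installed in compiled form; this text tells all that it offers.
- The arm moves only by the tool play_rows, never from a script. Its argument "targets" is a list of rows, each an object with "linear": the shift along the tool's x, y, z in mm, a list of three; "turn": the turn about the tool's z in rad. A call has 1 to 20 rows; each row is the pose to reach, as a shift and turn from the pose commanded when the call began, along the tool's axes at that moment; what a row does not reach only later rows make up. A row lasts 1/8 s, in which the tool goes at most 62.5 mm and 10.7 degrees, less where a joint would pass 70% of its speed; a pose out of reach is approached as far as the arm can. A call with a gripper value outside its range is refused whole. "hand" is the finger opening in mm, from 0 to 95.1, set as the call begins (left out, the last holds). The fingers move at their own pace and stop on an object; the grip force is fixed at half the most. Time passes only in rows, so rows that repeat a pose let the fingers close. It gives the time, the measured TCP pose, the force and the opening at its end, in the units of the state.
- env.state(): the state, without advancing time (a new reading comes with each control period).
- env.read_camera(name): name is "scene" or "top" or "wrist"; returns (picture, depth): 480x640x3 uint8, red, green, blue; 480x640 float32, mm along the optical axis (not along the pixel's ray), 0 where there is no reading.
- env.camera_params(name): a dict with "fx", "fy", "cx", "cy" (pixels), "k1" (the pictures are not rectified: a ray, as slopes to the right and down, at radius r is drawn at 1 + k1 r^2 times it, then the intrinsics apply), "R" (3x3) and "t" (3): a world point X has camera coordinates R X + t. Camera axes: x right, y down, z forward; pixel columns grow to the right and rows downward; lengths in mm; the calibration is good to about 2 mm. A picture is of the moment at which its call begins: read the wrist's pose just before it. camera_params takes no time and is no camera call; for the wrist camera it gives the pose at the moment of the call.
- env.job_done(): hands the job in, once; it reports no verdict.
The state is a dict: "t": time; "joints": joint angles; "qvel": joint speeds; "tau": joint torques, N m; "eef_pos": TCP position; "tcp_rot": TCP orientation; "ft_force": force on the tool from outside, world axes, zero at the start; "moment": the same for the moment, N m; "opening": opening from 0.0 (shut) to 1.0 (fully open).
Only numpy, scipy, OpenCV 4.12 (cv2) and the standard library are available. Lean on these libraries where they do the work, as an engineer would, in place of code of your own. Each camera call takes 0.05 s, during which the arm holds its last target.

## Working session

There is one attempt and no reset: what is moved stays moved. The work goes in short steps, Python scripts to look and compute and a tool call to move; the robot and the scene stay as the last step left them, time stands still between calls to the robot, and variables do not carry over. Pictures are saved under pics/ and viewed, and the job is handed in when it is done.

Besides the shell and the picture viewer there is one more tool, called after "Emit:" by a JSON object that holds its "op" and its "data". play_rows: Moves the arm, as the interface text tells. Its arguments: {"type":"object","properties":{"targets":{"type":"array","items":{"type":"object","properties":{"linear":{"type":"array","items":{"type":"number"}},"turn":{"type":"number"}}}},"hand":{"type":"number"}},"required":["targets"]}

```bash
mkdir -p pics; ls
python3 - <<'E'
from cell import env
import cv2
print(env.state())
for n in ["scene","top","wrist"]:
    p=env.camera_params(n); print(n,p)
    im,d=env.read_camera(n)
    cv2.imwrite(f"pics/{n}0.png",im[:,:,::-1])
    import numpy as np; np.save(f"pics/{n}0_d.npy",d)
E
```

```text
pics
{'t': 0.0, 'joints': array([ 1.16144319e+00,  4.91571957e-01,  1.55948212e+00,  2.19791757e-05,
        1.09168496e+00, -1.05595010e-01]), 'qvel': array([-1.06901860e-07, -4.49086826e-05,  8.34278954e-05, -1.70026707e-03,
       -1.12593301e-03,  3.99620598e-04]), 'tau': array([ 2.44233788e-04, -6.12628126e+01, -2.58196628e+01,  6.92646252e-02,
        4.80137661e-02, -1.12395646e-04]), 'eef_pos': array([186.84754737, 596.24163786, 291.64274327]), 'tcp_rot': array([-3.14045471e+00, -1.40212014e-04,  2.83782430e+00]), 'ft_force': array([0.13445347, 0.24147643, 0.11025672]), 'moment': array([-0.03648367,  0.06231595, -0.02188313]), 'opening': 0.9969918630287729}
scene {'fx': 561.3003263604578, 'fy': 561.3003263604578, 'cx': 319.5344253239341, 'cy': 241.88093035216414, 'k1': -0.12660252808405978, 'R': array([[-0.89809206, -0.43968138,  0.01053228],
       [-0.33008358,  0.65801552, -0.6768016 ],
       [ 0.29064666, -0.61130668, -0.73609012]]), 't': array([418.86923711, 223.36813939, 858.83287482])}
top {'fx': 481.40604771473323, 'fy': 481.40604771473323, 'cx': 312.1750177785119, 'cy': 240.91063294090338, 'k1': -0.12309902258476786, 'R': array([[-0.00815102, -0.99969827, -0.02317184],
       [-0.99272809,  0.01087301, -0.11988628],
       [ 0.12010205,  0.02202615, -0.99251718]]), 't': array([   8.74349119,  506.79439207, 1037.4684827 ])}
wrist {'fx': 354.1671114000366, 'fy': 354.1671114000366, 'cx': 321.6078840370338, 'cy': 242.7541801159948, 'k1': 0.006344111994814447, 'R': array([[ 2.98260378e-01,  9.54484544e-01,  4.63995769e-05],
       [ 9.12229134e-01, -2.85070576e-01,  2.94232517e-01],
       [ 2.80853617e-01, -8.77155746e-02, -9.55733867e-01]]), 't': array([-624.47668534,  -33.50496193,  391.43989818])}
```

View pics/scene0.png

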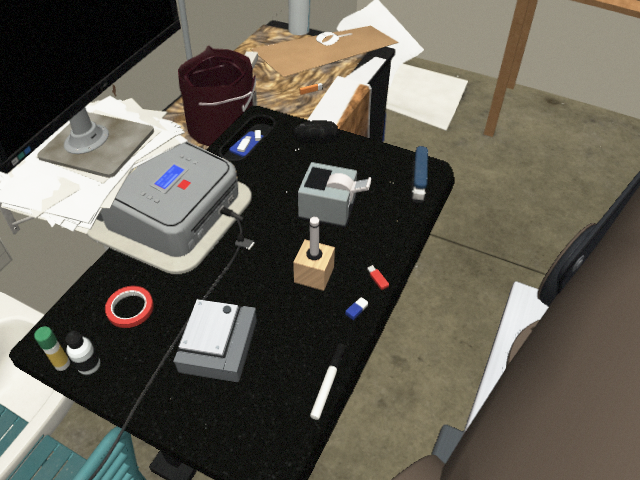

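View pics/top0.png

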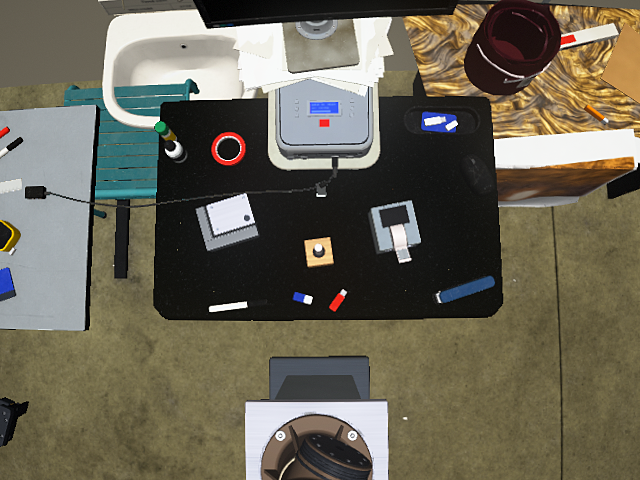

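View pics/wrist0.png

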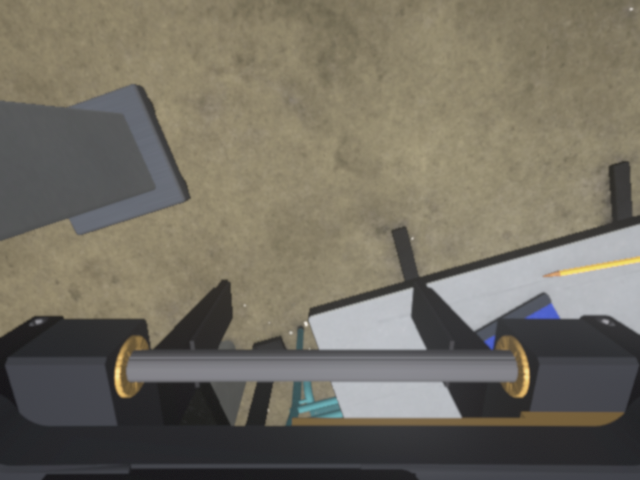

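The top picture shows the case near (228,222), the stand with the probe near (318,250) and the tester near (397,230). Next I'll enlarge those areas.

```bash
cat > h.py <<'E'
import numpy as np, cv2
def ray(p,u,v):
    x=(u-p['cx'])/p['fx']; y=(v-p['cy'])/p['fy']
    q=np.array([x,y])
    a=q.copy()
    for _ in range(20): a=q/(1+p['k1']*(a@a))
    return np.array([a[0],a[1],1.0])
def at_z(p,u,v,z):
    r=ray(p,u,v); R=np.array(p['R']);t=np.array(p['t'])
    d=R.T@r; o=-R.T@t
    return o+d*(z-o[2])/d[2]
def at_d(p,u,v,d):
    R=np.array(p['R']);t=np.array(p['t'])
    return R.T@(ray(p,u,v)*d-t)
def proj(p,X):
    c=np.array(p['R'])@np.array(X)+np.array(p['t']); a=c[:2]/c[2]; a=a*(1+p['k1']*(a@a))
    return np.array([p['fx']*a[0]+p['cx'],p['fy']*a[1]+p['cy']])
E
python3 - <<'E'
import cv2
im=cv2.imread('pics/top0.png')
def crop(im,x,y,w,h,s,f): cv2.imwrite(f,cv2.resize(im[y:y+h,x:x+w],None,fx=s,fy=s,interpolation=cv2.INTER_CUBIC))
crop(im,190,185,80,70,10,'pics/c_case.png')
crop(im,290,225,60,50,10,'pics/c_stand.png')
crop(im,360,190,75,80,7,'pics/c_test.png')
im=cv2.imread('pics/scene0.png')
crop(im,165,290,100,100,6,'pics/s_case.png')
crop(im,280,150,100,145,4,'pics/s_st.png')
E
```

```text
(no output)
```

View pics/c_case.png

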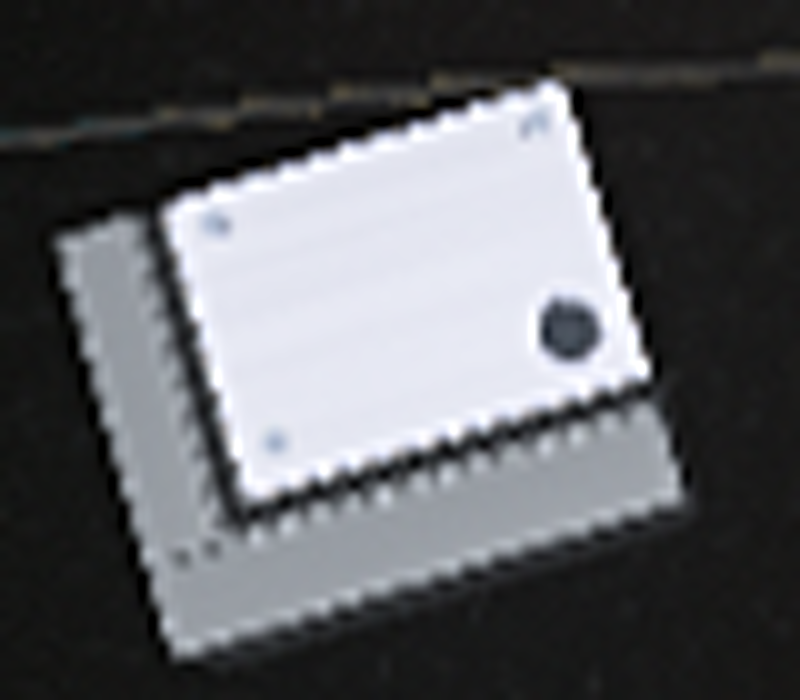

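View pics/c_stand.png

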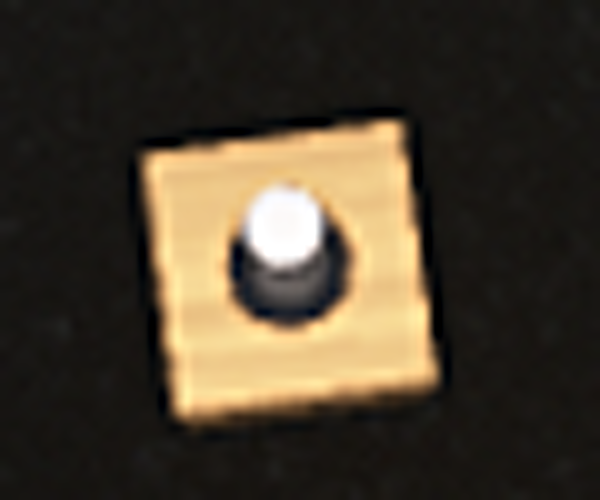

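View pics/c_test.png

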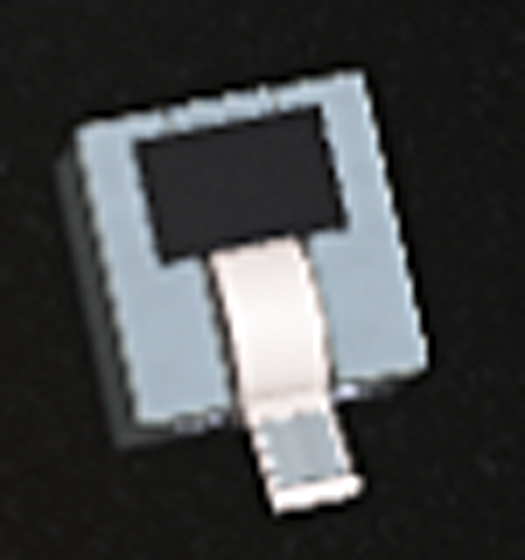

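View pics/s_case.png

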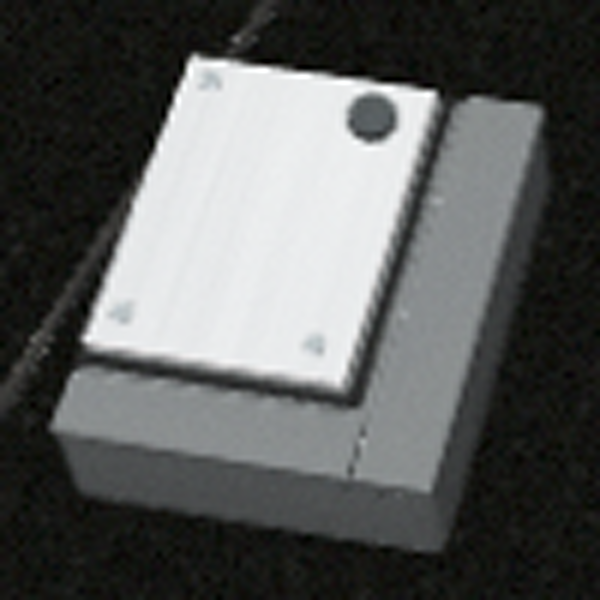

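View pics/s_st.png

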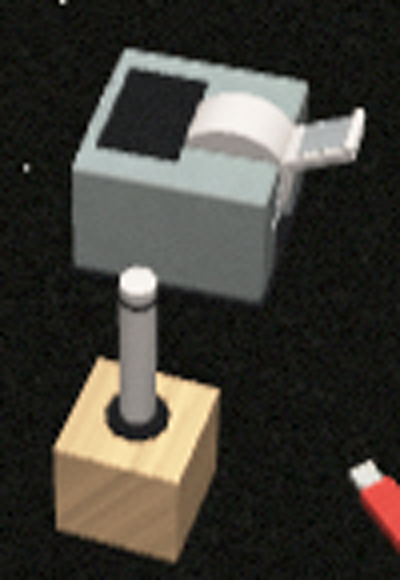

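```bash
cat > fit.py <<'E'
from h import *
from cell import env
from scipy.optimize import least_squares
T=env.camera_params('top'); S=env.camera_params('scene')
def px(o,s,l): return [(o[0]+(x+.5)/s-.5,o[1]+(y+.5)/s-.5) for x,y in l]
def fit(name,obs,x0):
    def tr(x,P):
        c,s=np.cos(x[2]),np.sin(x[2]); return np.array([x[0]+c*P[0]-s*P[1],x[1]+s*P[0]+c*P[1],P[2]])
    def res(x,cams=(0,1)): return np.concatenate([proj((T,S)[c],tr(x,P))-uv for c,P,uv in obs if c in cams])
    for cams in ((0,1),(0,),(1,)):
        r=least_squares(lambda x:res(x,cams),x0,x_scale=[100,100,.1])
        print(name,cams,np.round(r.x,3),'res px',np.round(np.reshape(r.fun,(-1,2)),1).tolist() if cams==(0,1) else np.abs(r.fun).max().round(2))
    r=least_squares(res,x0,x_scale=[100,100,.1]); return r.x,lambda P:tr(r.x,P)
if __name__=='__main__':
    o=[]
    for P,uv in zip([(50,60,40),(-50,60,40),(-50,-60,40)],px((190,185),10,[(55,240),(170,660),(685,500)])): o.append((0,P,uv))
    for P,uv in zip([(50,60,40),(-50,60,40),(-50,-60,40)],px((165,290),6,[(50,428),(435,492),(545,105)])): o.append((1,P,uv))
    plug=[px((190,185),10,[(570,328)])[0],px((165,290),6,[(372,118)])[0]]
    x,f=fit('case',o,[550,200,0.2])
    print('plug pred',f((-6,-46,45)),'meas top',at_z(T,*plug[0],45),'scene',at_z(S,*plug[1],45))
    for n,P in dict(start=(-24,-42,38.5),corner=(-24,38,38.5),end=(36,38,38.5)).items(): print(n,f(P).round(1),proj(T,f(P)),proj(S,f(P)))
    o=[]
    C=[(47.5,46,73),(47.5,-46,73),(-47.5,-46,73),(-47.5,46,73)]
    for P,uv in zip(C,px((360,190),7,[(78,130),(362,72),(428,370),(140,430)])): o.append((0,P,uv))
    for P,uv in zip(C,px((280,150),4,[(75,168),(130,48),(308,80),(268,205)])): o.append((1,P,uv))
    x,f=fit('tester',o,[500,-200,.2]); print('pad pred',f((-62,0,79)),'meas',at_z(T,*px((360,190),7,[(300,447)])[0],79),at_z(S,*px((280,150),4,[(330,137)])[0],79))
    o=[]
    C=[(28,28,54),(28,-28,54),(-28,-28,54),(-28,28,54)]
    for P,uv in zip(C,px((290,225),10,[(140,152),(405,118),(440,385),(175,420)])): o.append((0,P,uv))
    for P,uv in zip(C,px((280,150),4,[(55,452),(105,358),(220,388),(180,482)])): o.append((1,P,uv))
    x,f=fit('stand',o,[500,0,.2])
    print('top of probe',at_z(T,*px((290,225),10,[(285,225)])[0],139),at_z(S,*px((280,150),4,[(139,279)])[0],139))
    print('stand by depth', [at_d(T,u,v,np.load('pics/top0_d.npy')[v,u]) for u,v in ((308,262),(228,222),(380,215))])
E
python3 fit.py
```

```text
case (0, 1) [5.51941e+02 1.95321e+02 2.94000e-01] res px [[-0.3, -0.2], [-0.0, 0.0], [-0.0, -0.1], [0.1, 0.1], [-0.1, -0.1], [0.3, -0.1]]
case (0,) [5.51664e+02 1.94982e+02 2.92000e-01] res px 0.18
case (1,) [5.52069e+02 1.95481e+02 2.96000e-01] res px 0.17
plug pred [559.53750989 149.55799522  45.        ] meas top [559.25299149 148.50512194  45.        ] scene [558.83438751 151.39362713  45.        ]
start [541.2 148.2  38.5] [247.08491469 225.87273514] [237.43282236 314.21270278]
corner [518.  224.7  38.5] [212.92437092 236.61618973] [224.13882256 356.73451576]
end [575.4 242.1  38.5] [205.76682677 211.34404054] [186.46552913 350.66865979]
tester (0, 1) [ 5.33797e+02 -1.75256e+02  1.88000e-01] res px [[-1.0, -0.3], [0.1, -0.3], [0.4, 0.1], [-0.5, 0.0], [-0.6, -0.4], [-0.9, -0.6], [1.6, 0.0], [0.7, -0.1]]
tester (0,) [ 5.33566e+02 -1.75771e+02  1.87000e-01] res px 0.73
tester (1,) [ 5.33831e+02 -1.74504e+02  1.90000e-01] res px 1.37
pad pred [ 472.89388705 -186.86759576   79.        ] meas [ 472.29566764 -187.50483601   79.        ] [ 470.23605287 -187.91456734   79.        ]
stand (0, 1) [ 4.8118e+02 -1.0011e+01  1.2100e-01] res px [[0.4, 0.5], [-0.5, 0.6], [-0.5, -0.6], [0.2, -0.7], [0.3, -0.8], [-0.9, -0.1], [0.6, 0.4], [0.3, 0.2]]
stand (0,) [ 4.81031e+02 -1.02130e+01  1.20000e-01] res px 0.67
stand (1,) [ 4.81249e+02 -9.83300e+00  1.22000e-01] res px 0.96
top of probe [481.31435793 -10.08426095 139.        ] [482.01747298  -9.70012737 139.        ]
stand by depth [array([458.14863365,  12.73185276,  55.39566364]), array([550.42539511, 191.16641646,  38.61190706]), array([ 555.81712661, -142.69419173,   74.3595755 ])]
```

Emit:
{"op": "play_rows", "data": {"targets": [{"linear": [-9, -10, 0], "turn": -0.006}, {"linear": [-28, -29, 0], "turn": -0.018}, {"linear": [-55, -59, 0], "turn": -0.036}, {"linear": [-88, -93, 0], "turn": -0.058}, {"linear": [-125, -133, 0], "turn": -0.082}, {"linear": [-162, -172, 0], "turn": -0.106}, {"linear": [-199, -211, 0], "turn": -0.131}, {"linear": [-236, -250, 0], "turn": -0.155}, {"linear": [-273, -290, 0], "turn": -0.179}, {"linear": [-310, -329, 0], "turn": -0.204}, {"linear": [-347, -368, 0], "turn": -0.228}, {"linear": [-379, -403, 0], "turn": -0.249}, {"linear": [-407, -432, 0], "turn": -0.268}, {"linear": [-430, -457, 0], "turn": -0.283}, {"linear": [-448, -476, 0], "turn": -0.295}, {"linear": [-457, -486, 0], "turn": -0.301}, {"linear": [-462, -491, 0], "turn": -0.304}, {"linear": [-462, -491, 0], "turn": -0.304}], "hand": 60}}

```text
t: 2.4
eef_pos: [480.7, -10.2, 292.2]
tcp_rot: [3.141, -0.0, -3.142]
ft_force: [-0.0, 0.8, -0.2]
opening: 0.63
```

Run:
```python
from cell import env
from h import *
s=env.state(); print(s['eef_pos'],s['tcp_rot'])
p=env.camera_params('wrist')
im,d=env.read_camera('wrist'); cv2.imwrite('pics/wrist1.png',im[:,:,::-1]); np.save('pics/w1d.npy',d)
print({k:p[k] for k in('R','t')})
print(proj(p,[481.5,-10,139]),proj(p,[481.5,-10,59]))
for n,P in dict(s=(541.2,148.2,38.5),c=(518,224.7,38.5)).items(): print(n,proj(p,P))
```

```text
[480.70391556 -10.18044437 292.21156232] [ 3.14142510e+00 -7.41011517e-05 -3.14151160e+00]
{'R': array([[-1.03576233e-03,  9.99998744e-01,  1.19933683e-03],
       [ 9.55642781e-01,  6.36581867e-04,  2.94527536e-01],
       [ 2.94526403e-01,  1.45119811e-03, -9.55642241e-01]]), 't': array([  10.65883808, -492.46314259,  250.55562828])}
[322.05392216 254.50675702] [321.85128287 226.9939672 ]
s [471.98614719 277.09919876]
c [549.06993557 256.35355326]
```

View pics/wrist1.png

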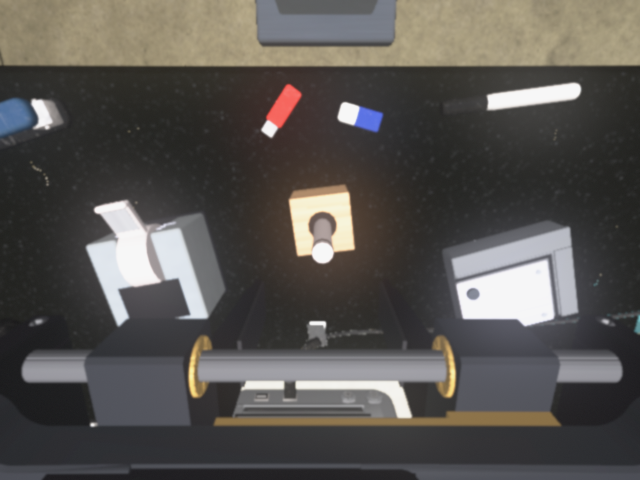

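Run:
```python
import cv2
im=cv2.imread('pics/wrist1.png')
def crop(im,x,y,w,h,s,f): cv2.imwrite(f,cv2.resize(im[y:y+h,x:x+w],None,fx=s,fy=s,interpolation=cv2.INTER_CUBIC))
crop(im,435,215,150,115,5,'pics/w1_case.png')
crop(im,285,180,75,90,6,'pics/w1_st.png')
```

```text
(no output)
```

View pics/w1_case.png

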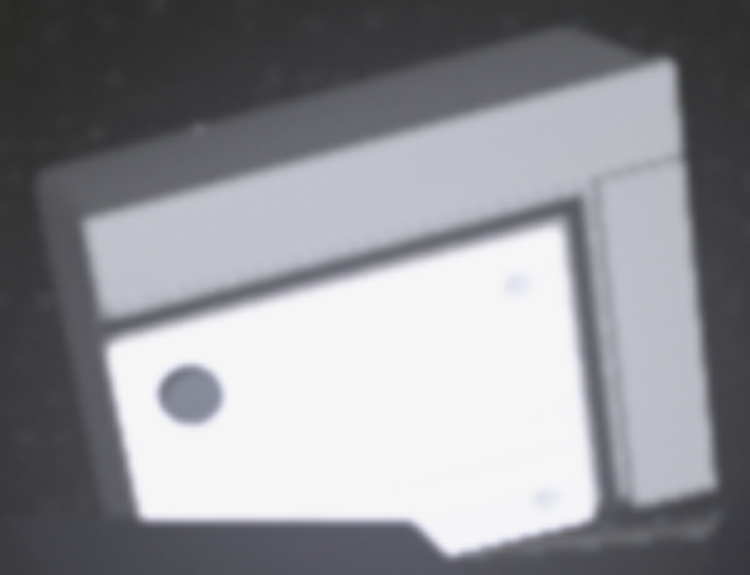

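View pics/w1_st.png

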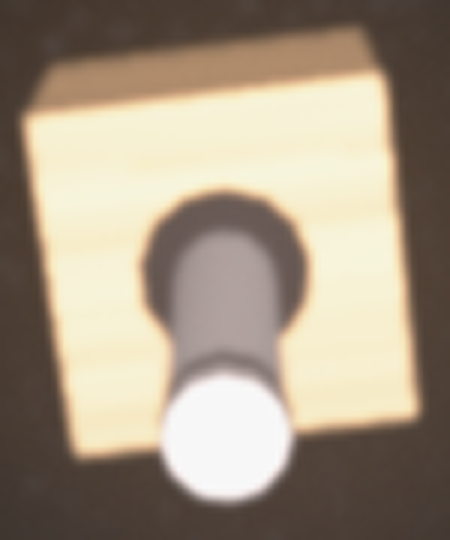

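Run:
```python
from fit import *
import fit
p=env.camera_params('wrist')
o=[(0,P,uv) for P,uv in zip([(-50,-60,40),(-50,60,40),(50,60,40)],px((435,215),5,[(81,219),(673,61),(717,487)]))]
fit.T=p
x,f=fit.fit('casew',o,[550,195,.29])
q=lambda X,Y,z: at_z(p,*px((435,215),5,[(X,Y)])[0],z).round(1)
print('plug',q(190,394,45),'pred',f((-6,-46,45)))
print('seam line corner',q(578,205,38.5),'pred',f((-24,38,38.5)))
for P in [(-24,-42,38.5),(-24,38,38.5),(36,38,38.5)]: 
  u=(proj(p,f(P))-[435,215])*5+2; print('f',f(P),u)
qs=lambda X,Y,z: at_z(p,*px((285,180),6,[(X,Y)])[0],z).round(1)
print('probe',qs(227,437,139), qs(225,272,59), qs(225,258,59))
```

```text
casew (0, 1) [5.50579e+02 1.95157e+02 2.91000e-01] res px [[-0.1, 0.3], [0.3, -0.5], [-0.2, 0.3]]
casew (0,) [5.50579e+02 1.95157e+02 2.91000e-01] res px 0.47Traceback (most recent call last):
  File "<stdin>", line 6, in <module>
  File "fit.py", line 11, in fit
    r=least_squares(lambda x:res(x,cams),x0,x_scale=[100,100,.1])
    return func(*args, **kwargs)
    vector_fun = VectorFunction(
        fun_wrapped,
    ...<6 lines>...
        workers=workers
    )
    self._update_fun()
    ~~~~~~~~~~~~~~~~^^
    self.f = self.fun_wrapped(xp_copy(self.x))
             ~~~~~~~~~~~~~~~~^^^^^^^^^^^^^^^^^
    return np.atleast_1d(self.fun(x))
                         ~~~~~~~~^^^
    return self.f(x, *self.args, **self.kwargs)
           ~~~~~~^^^^^^^^^^^^^^^^^^^^^^^^^^^^^^
  File "fit.py", line 11, in <lambda>
    r=least_squares(lambda x:res(x,cams),x0,x_scale=[100,100,.1])
                             ~~~^^^^^^^^
  File "fit.py", line 9, in res
    def res(x,cams=(0,1)): return np.concatenate([proj((T,S)[c],tr(x,P))-uv for c,P,uv in obs if c in cams])
                                  ~~~~~~~~~~~~~~^^^^^^^^^^^^^^^^^^^^^^^^^^^^^^^^^^^^^^^^^^^^^^^^^^^^^^^^^^^^
ValueError: need at least one array to concatenate
```

Emit:
{"op": "play_rows", "data": {"targets": [{"linear": [-1, 0, 6]}, {"linear": [-1, 0, 20]}, {"linear": [-1, 0, 42]}, {"linear": [-1, 0, 66]}, {"linear": [-1, 0, 90]}, {"linear": [-1, 0, 110]}, {"linear": [-1, 0, 124]}, {"linear": [-1, 0, 132]}, {"linear": [-1, 0, 134]}, {"linear": [-1, 0, 134]}]}}

```text
validation failed for argument at $.ta...
```

Emit:
{"op": "play_rows", "data": {"targets": [{"linear": [0, 0, 0]}, {"linear": [0, 0, 0]}, {"linear": [0, 0, 0]}, {"linear": [0, 0, 0]}, {"linear": [0, 0, 0]}, {"linear": [0, 0, 0]}], "hand": 5}}

```text
validation failed for argument at $.ta...
```

Run:
```python
from cell import env
from h import *
s=env.state(); print(s['t'],s['eef_pos'],s['opening']*95.1,s['ft_force'])
im,d=env.read_camera('scene'); cv2.imwrite('pics/scene2.png',cv2.resize(im[130:330,220:460,::-1],None,fx=3,fy=3))
im,d=env.read_camera('wrist'); cv2.imwrite('pics/wrist2.png',im[:,:,::-1])
```

```text
2.45 [480.58889682  -9.90901892 292.18202238] 59.978910722061194 [ 0.29901875 -0.04690059  0.07925857]
```

View pics/scene2.png

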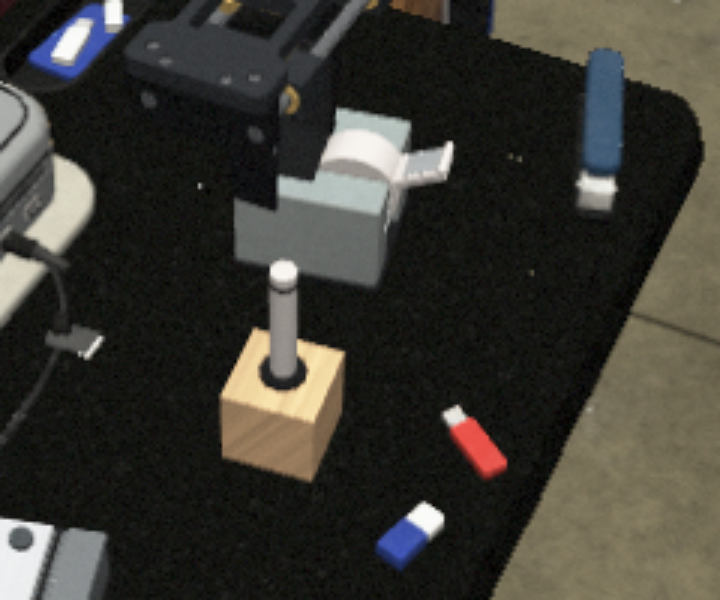

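View pics/wrist2.png

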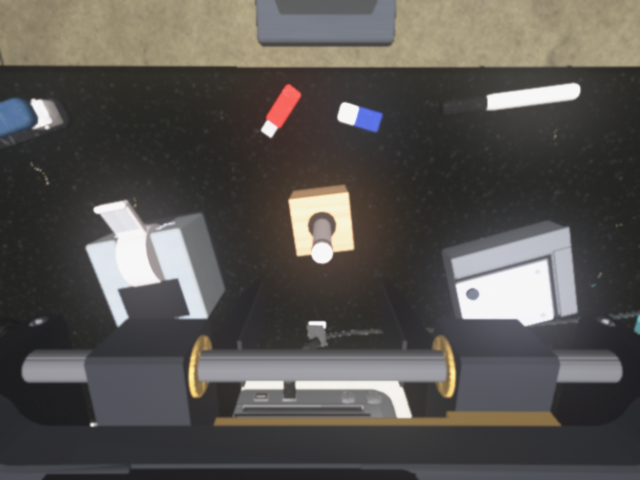

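The call was refused because "turn" is required, so nothing moved. The arm and the probe are where they were.

Emit:
{"op": "play_rows", "data": {"targets": [{"linear": [-1, 0, 6], "turn": 0}, {"linear": [-1, 0, 20], "turn": 0}, {"linear": [-1, 0, 42], "turn": 0}, {"linear": [-1, 0, 66], "turn": 0}, {"linear": [-1, 0, 90], "turn": 0}, {"linear": [-1, 0, 110], "turn": 0}, {"linear": [-1, 0, 124], "turn": 0}, {"linear": [-1, 0, 132], "turn": 0}, {"linear": [-1, 0, 134], "turn": 0}, {"linear": [-1, 0, 134], "turn": 0}]}}

```text
t: 3.8
eef_pos: [482.1, -10.3, 158.5]
tcp_rot: [3.142, 0.001, -3.141]
ft_force: [-0.5, -0.3, 0.9]
opening: 0.63
```

Run:
```python
from cell import env
from h import *
s=env.state(); print(s['t'],s['eef_pos'],s['opening']*95.1,s['ft_force'])
im,d=env.read_camera('scene'); cv2.imwrite('pics/scene3.png',cv2.resize(im[130:330,220:460,::-1],None,fx=3,fy=3))
im,d=env.read_camera('wrist'); cv2.imwrite('pics/wrist3.png',im[:,:,::-1])
```

```text
3.8 [482.06172468 -10.31451237 158.49871837] 59.95624653260655 [-0.47515354 -0.2657431   0.88958096]
```

View pics/scene3.png

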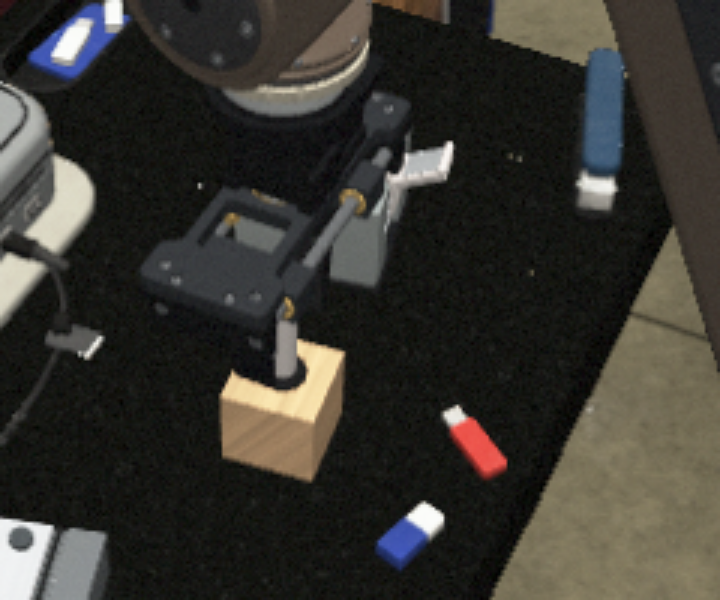

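View pics/wrist3.png

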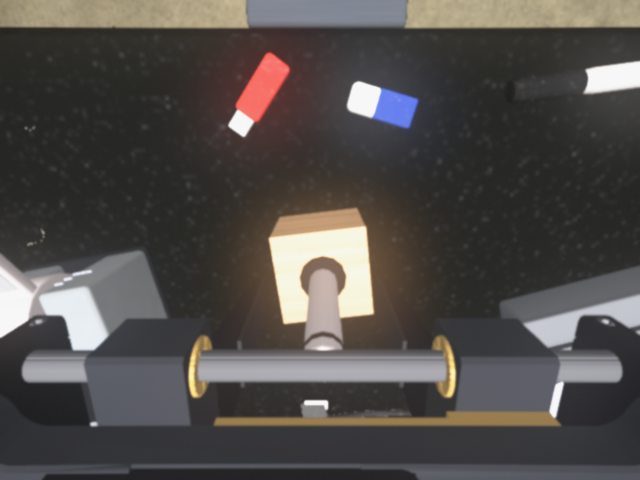

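The barrel, at about column 322 in the wrist picture, lies between the fingers. I'll close on it and then lift.

Emit:
{"op": "play_rows", "data": {"targets": [{"linear": [0, 0, 0], "turn": 0}, {"linear": [0, 0, 0], "turn": 0}, {"linear": [0, 0, 0], "turn": 0}, {"linear": [0, 0, 0], "turn": 0}, {"linear": [0, 0, 0], "turn": 0}, {"linear": [0, 0, 0], "turn": 0}, {"linear": [0, 0, 0], "turn": 0}], "hand": 5}}

```text
t: 4.78
eef_pos: [481.9, -10.3, 158.2]
tcp_rot: [3.141, -0.0, -3.141]
ft_force: [0.2, -0.4, -1.0]
opening: 0.164
```

Emit:
{"op": "play_rows", "data": {"targets": [{"linear": [0, 0, -2], "turn": 0}, {"linear": [0, 0, -8], "turn": 0}, {"linear": [0, 0, -18], "turn": 0}, {"linear": [0, 0, -32], "turn": 0}, {"linear": [0, 0, -48], "turn": 0}, {"linear": [0, 0, -64], "turn": 0}, {"linear": [0, 0, -78], "turn": 0}, {"linear": [0, 0, -86], "turn": 0}, {"linear": [0, 0, -90], "turn": 0}, {"linear": [0, 0, -90], "turn": 0}]}}

```text
t: 6.02
eef_pos: [481.9, -10.3, 248.2]
tcp_rot: [3.141, 0.0, -3.141]
ft_force: [0.7, 0.4, -0.5]
opening: 0.166
```

Run:
```python
from cell import env
from h import *
s=env.state(); print(s['t'],s['eef_pos'],s['tcp_rot'],s['opening']*95.1,s['ft_force'])
e=s['eef_pos']; X=[e[0],e[1],e[2]-154]
for n,b in (('scene',(240,130,200,160)),('top',(270,190,100,100)),('wrist',(240,180,160,160))):
    p=env.camera_params(n);im,d=env.read_camera(n); x,y,w,h=b; 
    f={'scene':4,'top':6,'wrist':4}[n]
    cv2.imwrite(f'pics/{n}4.png',cv2.resize(im[y:y+h,x:x+w,::-1],None,fx=f,fy=f,interpolation=cv2.INTER_CUBIC)); print(n,proj(p,X), (proj(p,X)-[x,y]+.5)*f-.5)
```

```text
6.025 [481.87504988 -10.30683855 248.20856133] [ 3.14149752e+00  1.16505263e-05 -3.14137736e+00] 15.80845123442772 [ 0.7242452   0.36712282 -0.52671481]
scene [314.51136436 238.14227832] [299.54545745 434.06911327]
top [318.39233723 249.08913164] [292.85402338 357.03478983]
wrist [321.81811488 253.4910613 ] [328.77245954 295.46424518]
```

View pics/scene4.png

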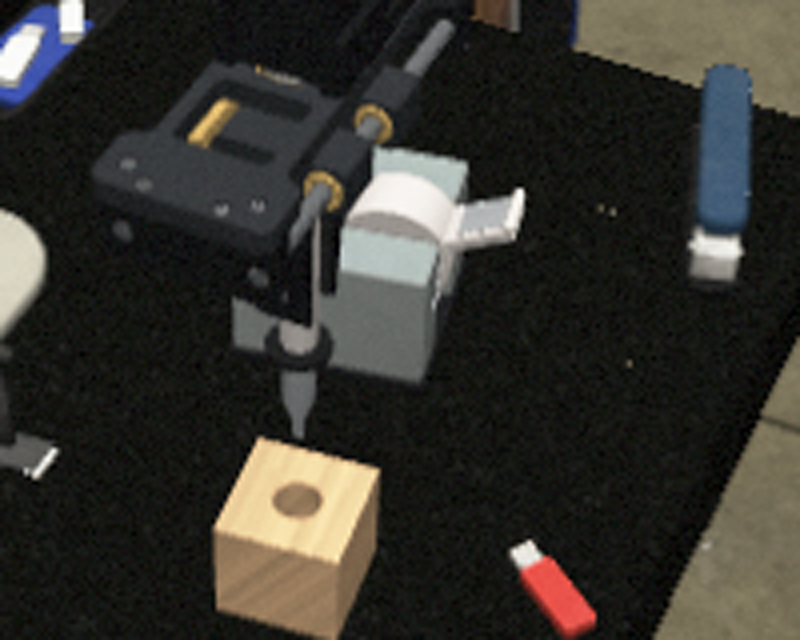

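View pics/wrist4.png

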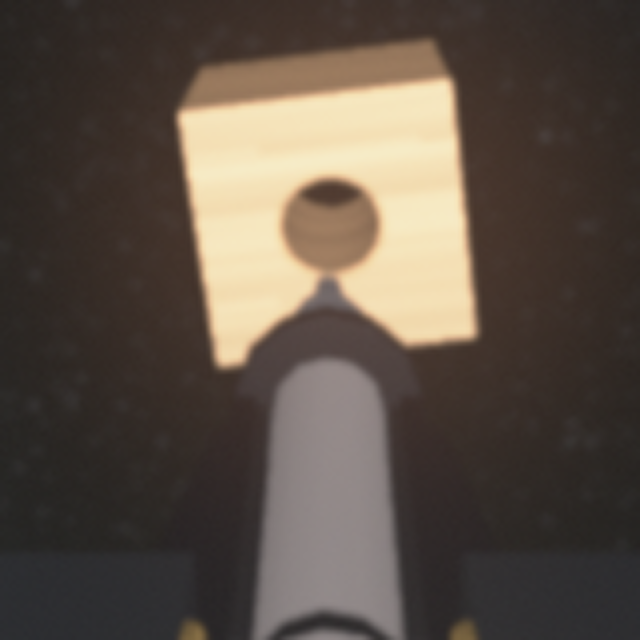

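Emit:
{"op": "play_rows", "data": {"targets": [{"linear": [-1, 4, 0], "turn": 0}, {"linear": [-5, 14, 0], "turn": 0}, {"linear": [-11, 30, 0], "turn": 0}, {"linear": [-19, 50, 0], "turn": 0}, {"linear": [-26, 71, 0], "turn": 0}, {"linear": [-34, 92, 2], "turn": 0}, {"linear": [-42, 113, 8], "turn": 0}, {"linear": [-49, 132, 16], "turn": 0}, {"linear": [-54, 147, 26], "turn": 0}, {"linear": [-58, 155, 36], "turn": 0}, {"linear": [-58.7, 158.4, 42], "turn": 0}, {"linear": [-58.7, 158.4, 44], "turn": 0}, {"linear": [-58.7, 158.4, 44], "turn": 0}]}}

```text
t: 7.8
eef_pos: [540.5, 147.7, 204.3]
tcp_rot: [3.142, -0.0, 3.141]
ft_force: [-0.1, -0.1, -1.3]
opening: 0.166
```

```bash
cat > look.py <<'E'
import sys
from cell import env
from h import *
k=sys.argv[1]
s=env.state(); print(s['t'],s['eef_pos'],s['tcp_rot'],s['opening']*95.1,s['ft_force'])
e=s['eef_pos']; X=[e[0],e[1],e[2]-154]
for a in sys.argv[2:]:
    n,x,y,w,h,f=a.split(','); x,y,w,h,f=map(int,(x,y,w,h,f))
    p=env.camera_params(n);im,d=env.read_camera(n)
    cv2.imwrite(f'pics/{n}{k}.png',cv2.resize(im[y:y+h,x:x+w,::-1],None,fx=f,fy=f,interpolation=cv2.INTER_CUBIC)); print(n,'tip',proj(p,X), (proj(p,X)-[x,y]+.5)*f-.5)
E
python3 look.py 5 scene,165,270,120,120,5 wrist,200,150,240,180,3
```

```text
7.8 [540.5431548  147.69725257 204.28826283] [ 3.14157571e+00 -3.03150997e-05  3.14132084e+00] 15.79049295537528 [-0.05183461 -0.08918472 -1.3220588 ]
scene tip [237.17283873 309.84305921] [362.86419366 201.21529603]
wrist tip [321.83772859 252.85772414] [366.51318577 309.57317242]
```

View pics/scene5.png

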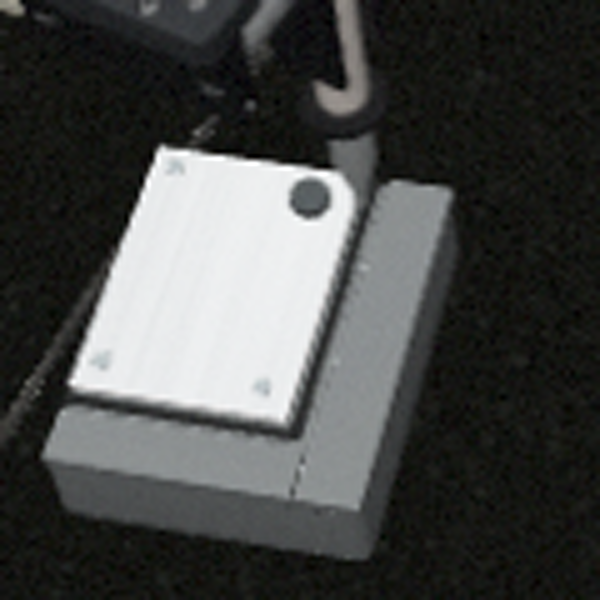

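View pics/wrist5.png

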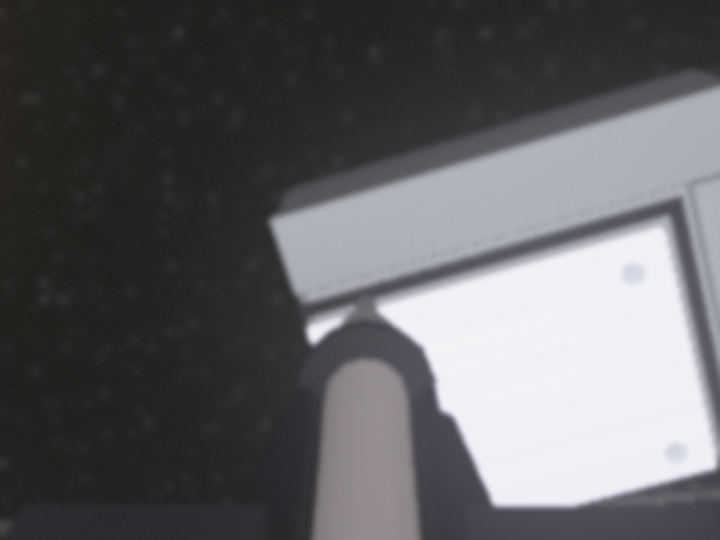

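```bash
python3 - <<'E'
from fit import *
import fit
p=env.camera_params('wrist')
im=cv2.imread('pics/wrist5.png')
# vertical profiles across groove
for X in (480,560,620): print(X,[int(v) for v in im[int(225-(X-560)*.27)-30:int(225-(X-560)*.27)+60:3,X].mean(1)], int(225-(X-560)*.27)-30)
q=lambda X,Y,z: at_z(p,*px((200,150),3,[(X,Y)])[0],z)
x0=np.array([551.4,195.2]);a=.293;R=np.array([[np.cos(a),-np.sin(a)],[np.sin(a),np.cos(a)]])
cf=lambda P:(R.T@(P[:2]-x0)).round(1)
for n,P in dict(cornerBR=(271,218,40),outer1=(310,296,40),outer2=(675,192,40),cov=(668,222,40),line1=(315,304,38.5),line2=(676,206,38.5),lineend=(713,425,38.5),s1=(633,273,40),s2=(676,452,40)).items(): print(n,cf(q(*P)),q(*P).round(1))
E
python3 - <<'E'
import cv2
im=cv2.imread('pics/wrist5.png'); cv2.imwrite('pics/w5b.png',cv2.resize(im[170:340,260:720],None,fx=1.7,fy=1.7,interpolation=cv2.INTER_CUBIC))
E
```

```text
480 [180, 179, 180, 179, 179, 179, 179, 178, 173, 173, 177, 172, 150, 119, 96, 89, 97, 122, 154, 178, 206, 230, 241, 243, 243, 242, 242, 242, 243, 243] 216
560 [180, 180, 179, 179, 179, 179, 178, 174, 171, 174, 175, 157, 126, 100, 91, 94, 112, 146, 170, 193, 220, 238, 242, 243, 242, 242, 242, 242, 242, 243] 195
620 [179, 178, 179, 178, 178, 178, 178, 175, 171, 174, 172, 153, 122, 96, 89, 91, 112, 145, 169, 191, 222, 237, 242, 243, 242, 242, 242, 242, 242, 241] 178
cornerBR [-50.5 -59.1] [520.1 124.   40. ]
outer1 [-28.3 -56. ] [540.5 133.4  40. ]
outer2 [-28.   38.3] [513.5 223.8  40. ]
cov [-21.   35.1] [521.1 222.7  40. ]
line1 [-25.4 -55.7] [543.1 134.6  38.5]
line2 [-24.   38.2] [517.4 224.8  38.5]
lineend [37.4 35.3] [577.  239.8  38.5]
s1 [-10.6  23.9] [534.4 215.   40. ]
s2 [41.5 24. ] [584.2 230.2  40. ]
```

View pics/w5b.png

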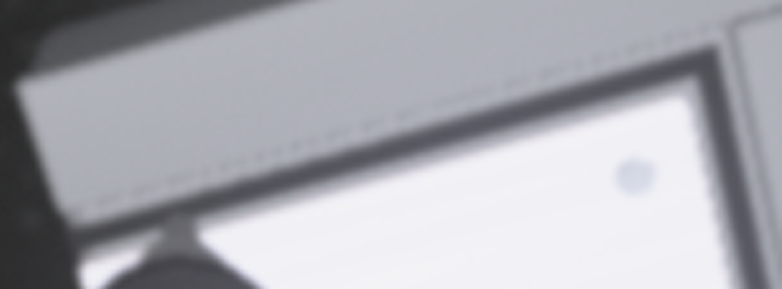

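Run:
```python
from fit import *
p=env.camera_params('wrist')
im=cv2.imread('pics/wrist5.png')
q=lambda X,Y,z: at_z(p,*px((200,150),3,[(X,Y)])[0],z)
x0=np.array([551.4,195.2]);a=.293;R=np.array([[np.cos(a),-np.sin(a)],[np.sin(a),np.cos(a)]])
cf=lambda P:(R.T@(P[:2]-x0)).round(2)
for X,Y in ((480,261),(560,237.5),(620,220.5)): print(cf(q(X,Y,38.5)))
g=im.mean(2)
for Y in (240,280,320,360,400):
    r=g[Y,670:720]; X=670+r.argmin(); print(Y,X,r.min(),cf(q(X,Y,38.5)))
# other cams
T0=cv2.imread('pics/top0.png').mean(2); 
for nm,pc,f in(('top',T,'pics/top0.png'),('scene',S,'pics/scene0.png')):
    G=cv2.imread(f).mean(2).astype(np.float32)
    for leg,pts in (('y',[(None,y) for y in np.arange(-30,31,3)]),('x',[(x,None) for x in np.arange(-10,45,3)])):
        offs=np.arange(-5,5.1,.25); acc=[]
        for P in pts:
            row=[]
            for o in offs:
                c=np.array([-24+o,P[1]]) if leg=='y' else np.array([P[0],38+o])
                w=x0+R@c; u=proj(pc,[w[0],w[1],38.5]); row.append(cv2.getRectSubPix(G,(1,1),(float(u[0]),float(u[1])))[0,0])
            acc.append(row)
        m=np.mean(acc,0); h=len(pts)//2; 
        print(nm,leg,'min off',offs[m.argmin()],offs[np.mean(acc[:h],0).argmin()],offs[np.mean(acc[h:],0).argmin()])
```

```text
[-24.3  -12.22]
[-24.44   8.62]
[-24.39  24.02]
240 683 86.33333333333333 [-14.89  38.07]
280 693 90.0 [-3.8  38.36]
320 702 91.33333333333333 [ 7.47 38.4 ]
360 710 91.33333333333333 [18.94 38.2 ]
400 719 89.66666666666667 [30.75 38.24]
top y min off 0.5 0.5 0.5
top x min off -0.25 -0.5 -0.25
scene y min off 1.5 1.5 1.5
scene x min off 0.0 0.0 0.0
```

Emit:
{"op": "play_rows", "data": {"targets": [{"linear": [-0.3, -0.5, 1.5], "turn": 0}, {"linear": [-0.6, -1, 4], "turn": 0}, {"linear": [-0.9, -1.4, 6.5], "turn": 0}, {"linear": [-0.9, -1.4, 8.5], "turn": 0}, {"linear": [-0.9, -1.4, 9.6], "turn": 0}, {"linear": [-0.9, -1.4, 9.6], "turn": 0}, {"linear": [-0.9, -1.4, 9.6], "turn": 0}]}}

```text
t: 8.78
eef_pos: [541.5, 146.7, 194.7]
tcp_rot: [3.142, 0.0, -3.141]
ft_force: [0.0, -0.7, -0.1]
opening: 0.162
```

```bash
python3 look.py 6 scene,165,270,120,120,6 wrist,240,220,160,120,5
```

```text
8.775 [541.5032895  146.7150818  194.66454767] [ 3.14150448e+00  5.69018693e-05 -3.14135890e+00] 15.437711180056041 [ 0.00959601 -0.68326924 -0.09344653]
scene tip [237.5840029  312.68840142] [438.00401741 258.63040854]
wrist tip [321.8303631  253.04361244] [411.15181551 167.21806221]
```

View pics/scene6.png

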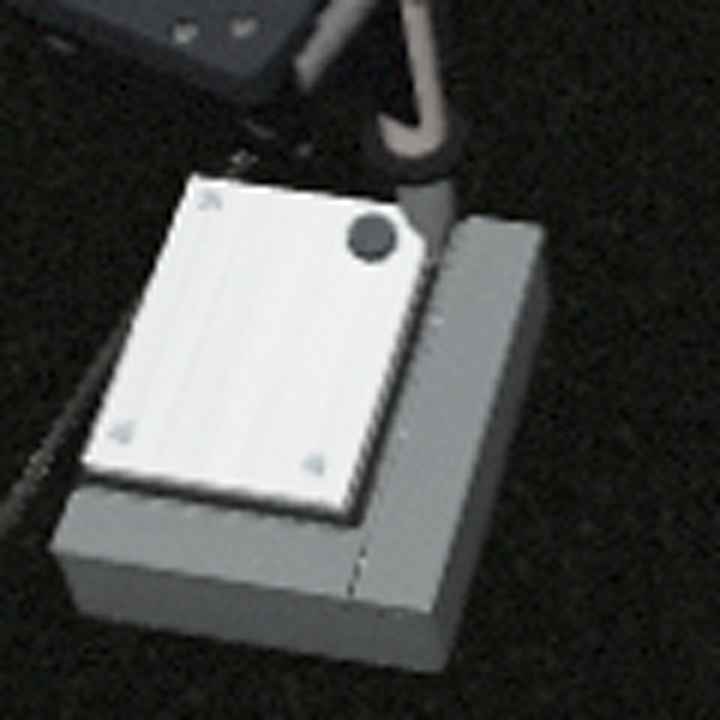

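View pics/wrist6.png

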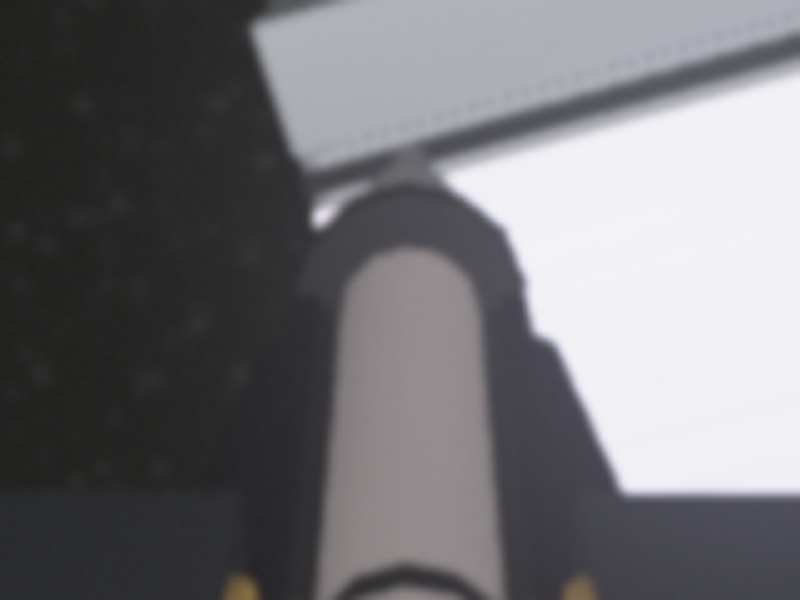

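Emit:
{"op": "play_rows", "data": {"targets": [{"linear": [0.7, 2.4, 0], "turn": 0}, {"linear": [1.5, 4.7, 0], "turn": 0}, {"linear": [2.2, 7.1, 0], "turn": 0}, {"linear": [2.9, 9.5, 0], "turn": 0}, {"linear": [3.6, 11.8, 0], "turn": 0}, {"linear": [4.4, 14.2, 0], "turn": 0}, {"linear": [5.1, 16.5, 0], "turn": 0}, {"linear": [5.8, 18.9, 0], "turn": 0}, {"linear": [6.6, 21.3, 0], "turn": 0}, {"linear": [7.3, 23.6, 0], "turn": 0}, {"linear": [8.0, 26.0, 0], "turn": 0}, {"linear": [8.7, 28.4, 0], "turn": 0}, {"linear": [9.5, 30.7, 0], "turn": 0}, {"linear": [10.2, 33.1, 0], "turn": 0}, {"linear": [10.9, 35.5, 0], "turn": 0}, {"linear": [11.7, 37.8, 0], "turn": 0}, {"linear": [12.4, 40.2, 0], "turn": 0}]}}

```text
t: 11.0
eef_pos: [529.0, 187.0, 194.6]
tcp_rot: [3.141, 0.0, -3.141]
ft_force: [-0.1, 0.3, -0.9]
opening: 0.162
```

```bash
python3 look.py 7 scene,165,270,120,120,6 wrist,240,220,160,120,5
```

```text
11.0 [529.02808235 187.0420373  194.64111772] [ 3.14149108e+00  3.78147100e-05 -3.14146216e+00] 15.427148559037356 [-0.13735491  0.26807665 -0.93325167]
scene tip [230.89059666 334.54269939] [397.84357997 389.75619633]
wrist tip [321.54204985 253.19051584] [409.71024925 167.9525792 ]
```

View pics/scene7.png

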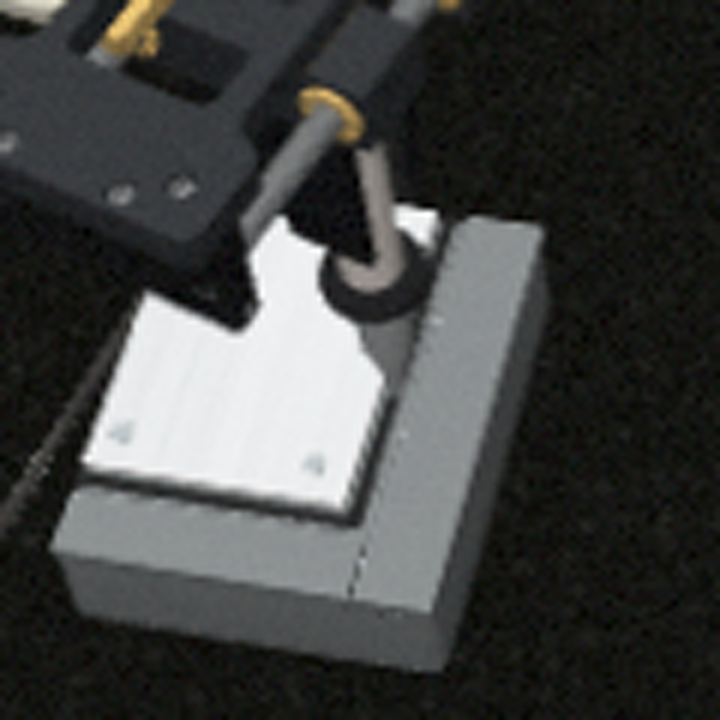

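View pics/wrist7.png

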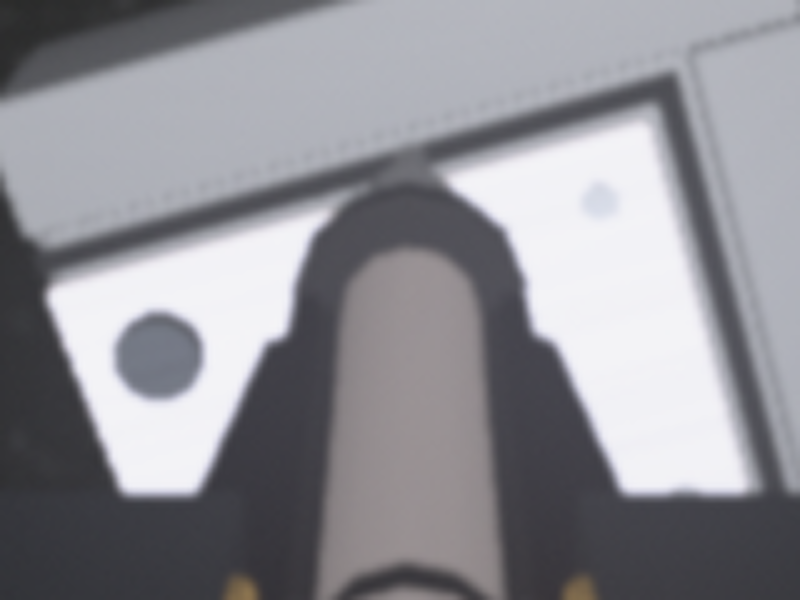

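Emit:
{"op": "play_rows", "data": {"targets": [{"linear": [0.7, 2.4, 0], "turn": 0}, {"linear": [1.5, 4.7, 0], "turn": 0}, {"linear": [2.2, 7.1, 0], "turn": 0}, {"linear": [2.9, 9.4, 0], "turn": 0}, {"linear": [3.7, 11.8, 0], "turn": 0}, {"linear": [4.4, 14.1, 0], "turn": 0}, {"linear": [5.1, 16.5, 0], "turn": 0}, {"linear": [5.8, 18.8, 0], "turn": 0}, {"linear": [6.6, 21.2, 0], "turn": 0}, {"linear": [7.3, 23.6, 0], "turn": 0}, {"linear": [8.0, 25.9, 0], "turn": 0}, {"linear": [8.8, 28.3, 0], "turn": 0}, {"linear": [9.5, 30.6, 0], "turn": 0}, {"linear": [10.2, 33.0, 0], "turn": 0}, {"linear": [11.0, 35.3, 0], "turn": 0}, {"linear": [11.7, 37.7, 0], "turn": 0}]}}

```text
t: 13.1
eef_pos: [517.3, 224.7, 194.6]
tcp_rot: [3.142, 0.0, -3.141]
ft_force: [0.3, -0.4, -0.9]
opening: 0.165
```

```bash
python3 look.py 8 scene,165,270,120,120,6 wrist,240,220,160,120,5
```

```text
13.1 [517.33057049 224.73589854 194.64958432] [ 3.14151680e+00  5.15059028e-05 -3.14138060e+00] 15.735192387357028 [ 0.31267968 -0.40973905 -0.9048833 ]
scene tip [224.31393847 356.16101424] [358.38363084 519.46608541]
wrist tip [321.535224   253.19867915] [409.67611998 167.99339577]
```

View pics/scene8.png

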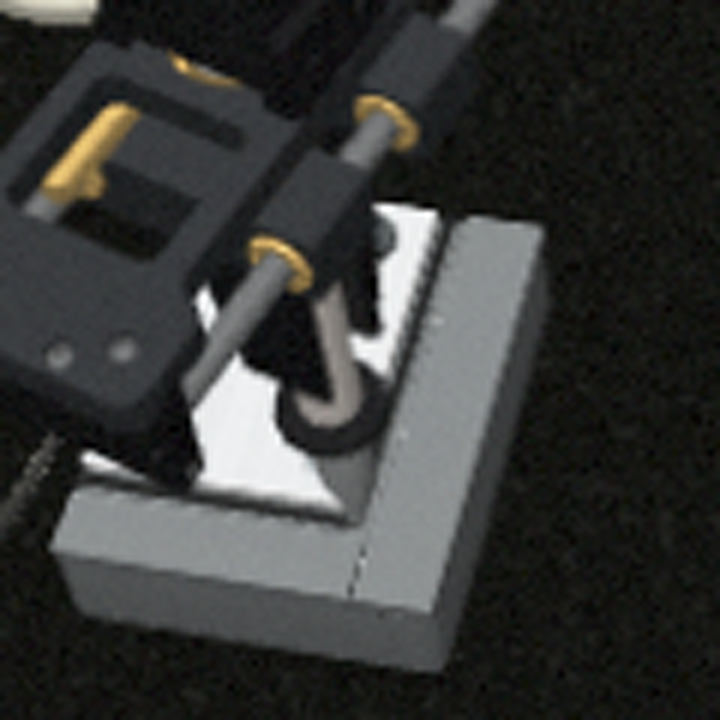

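View pics/wrist8.png

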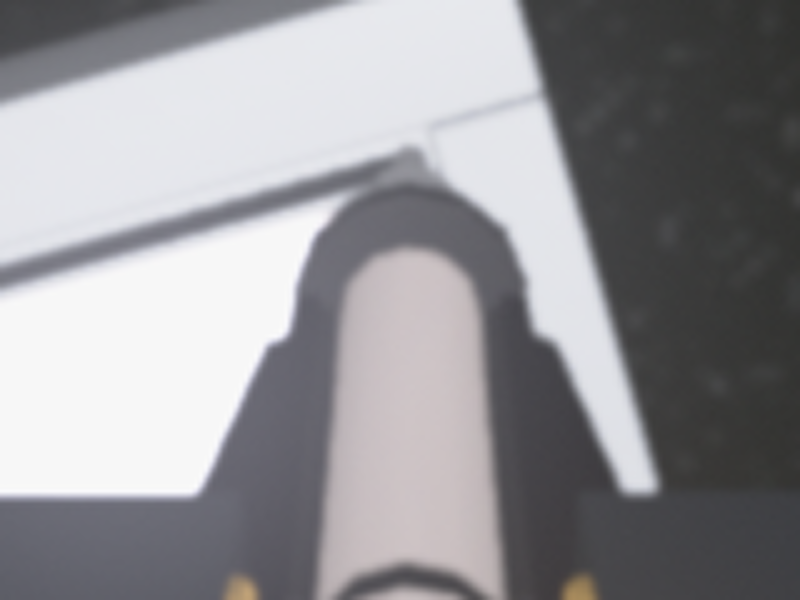

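Emit:
{"op": "play_rows", "data": {"targets": [{"linear": [-2.4, 0.7, 0], "turn": 0}, {"linear": [-4.8, 1.4, 0], "turn": 0}, {"linear": [-7.1, 2.2, 0], "turn": 0}, {"linear": [-9.5, 2.9, 0], "turn": 0}, {"linear": [-11.9, 3.6, 0], "turn": 0}, {"linear": [-14.3, 4.3, 0], "turn": 0}, {"linear": [-16.7, 5.0, 0], "turn": 0}, {"linear": [-19.0, 5.8, 0], "turn": 0}, {"linear": [-21.4, 6.5, 0], "turn": 0}, {"linear": [-23.8, 7.2, 0], "turn": 0}, {"linear": [-26.2, 7.9, 0], "turn": 0}, {"linear": [-28.6, 8.6, 0], "turn": 0}, {"linear": [-30.9, 9.4, 0], "turn": 0}]}}

```text
t: 14.82
eef_pos: [548.4, 234.1, 194.6]
tcp_rot: [3.142, 0.0, -3.141]
ft_force: [-0.6, -0.3, -0.8]
opening: 0.164
```

```bash
python3 look.py 9 wrist,240,220,160,120,5
```

```text
14.825 [548.41547471 234.05637833 194.61967014] [ 3.14153188e+00  2.55186689e-06 -3.14131845e+00] 15.560555898328401 [-0.56973667 -0.30261646 -0.76045343]
wrist tip [321.8581962  253.06797896] [411.290981  167.3398948]
```

View pics/wrist9.png

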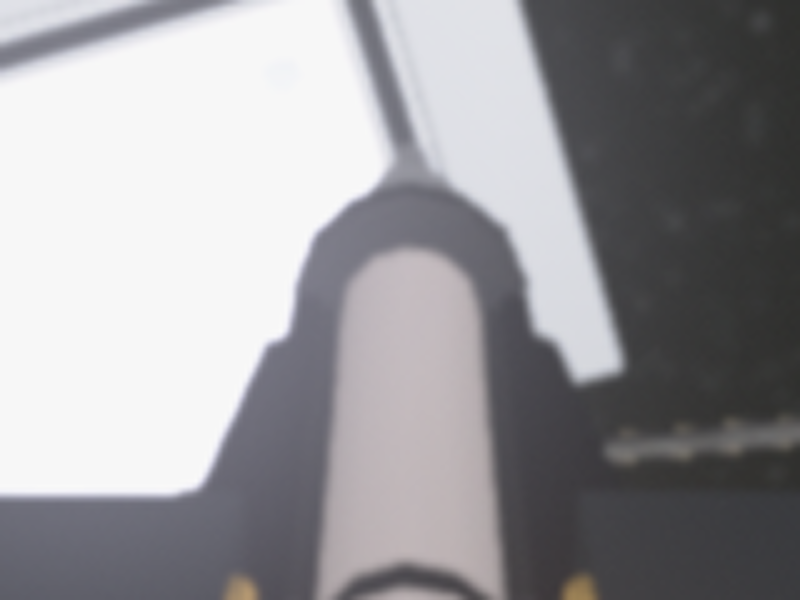

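Emit:
{"op": "play_rows", "data": {"targets": [{"linear": [-2.4, 0.7, 0], "turn": 0}, {"linear": [-4.8, 1.4, 0], "turn": 0}, {"linear": [-7.2, 2.2, 0], "turn": 0}, {"linear": [-9.6, 2.9, 0], "turn": 0}, {"linear": [-12.0, 3.6, 0], "turn": 0}, {"linear": [-14.4, 4.3, 0], "turn": 0}, {"linear": [-16.8, 5.1, 0], "turn": 0}, {"linear": [-19.2, 5.8, 0], "turn": 0}, {"linear": [-21.6, 6.5, 0], "turn": 0}, {"linear": [-24.0, 7.3, 0], "turn": 0}, {"linear": [-26.4, 8.0, 0], "turn": 0}, {"linear": [-28.8, 8.7, 0], "turn": 0}, {"linear": [-28.8, 8.7, 0], "turn": 0}]}}

```text
t: 16.5
eef_pos: [577.2, 242.7, 194.6]
tcp_rot: [3.142, 0.0, -3.141]
ft_force: [0.1, -0.1, -0.4]
opening: 0.162
```

```bash
python3 look.py 10 wrist,240,220,160,120,5 scene,165,270,120,120,6
```

```text
16.5 [577.19545221 242.7417967  194.60673119] [ 3.14152048e+00  6.78229116e-05 -3.14136606e+00] 15.42224757050852 [ 0.13058796 -0.12277826 -0.43210613]
wrist tip [321.84900309 253.07862767] [411.24501546 167.39313835]
scene tip [185.02661411 349.77810765] [122.65968468 481.16864592]
```

View pics/wrist10.png

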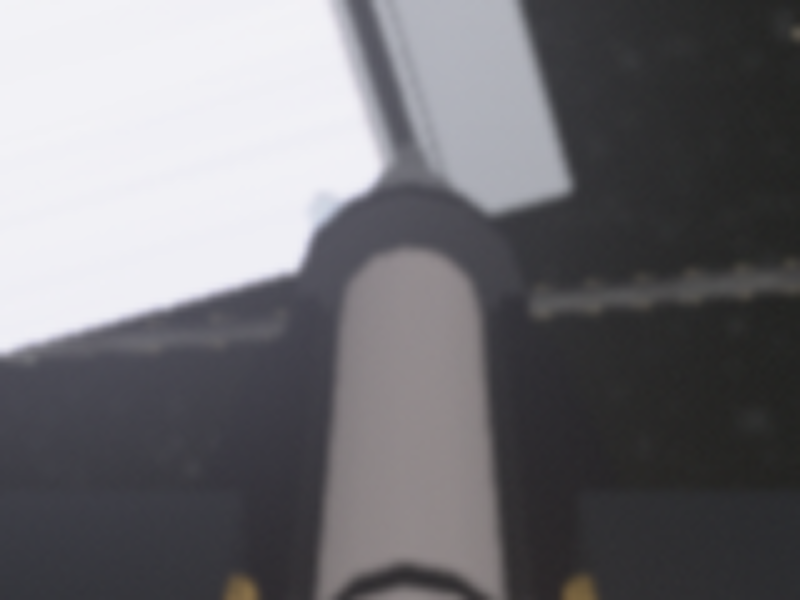

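View pics/scene10.png

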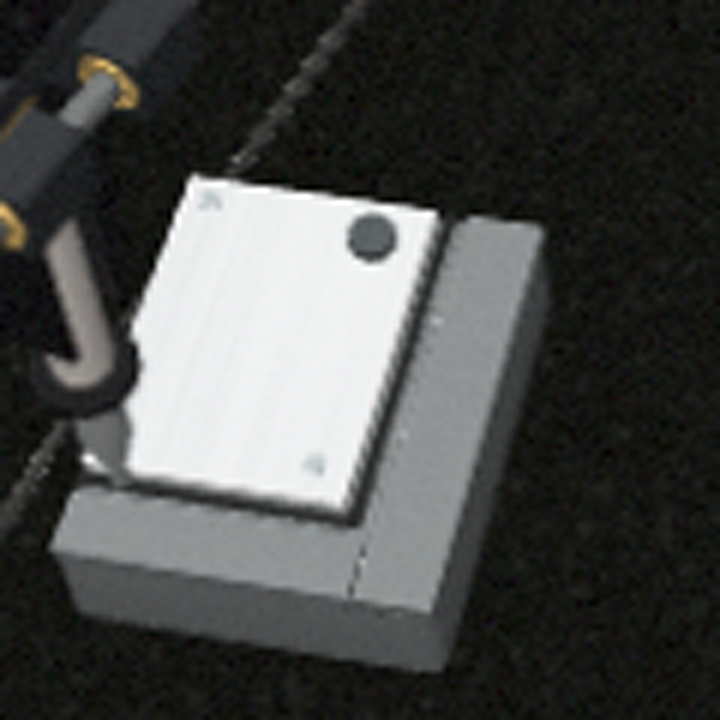

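The wrist and scene pictures show the tip over the seam's far end, at wrist crop (411,167) and scene crop (122,481). Next I'll lift and cross to above the pad.

Emit:
{"op": "play_rows", "data": {"targets": [{"linear": [0, 0, -5], "turn": 0}, {"linear": [0, 0, -18], "turn": 0}, {"linear": [0, 0, -36], "turn": 0}, {"linear": [2, -9, -54], "turn": 0}, {"linear": [6, -26, -66], "turn": 0}, {"linear": [13, -52, -70], "turn": 0}, {"linear": [21, -86, -70], "turn": 0}, {"linear": [29, -120, -70], "turn": 0}, {"linear": [39, -159, -70], "turn": 0}, {"linear": [48, -198, -70], "turn": 0}, {"linear": [58, -236, -70], "turn": 0}, {"linear": [67, -275, -70], "turn": 0}, {"linear": [75, -310, -70], "turn": 0}, {"linear": [84, -344, -70], "turn": 0}, {"linear": [91, -374, -70], "turn": 0}, {"linear": [97, -400, -70], "turn": 0}, {"linear": [102, -417, -68], "turn": 0}, {"linear": [104, -426, -63], "turn": 0}, {"linear": [104.7, -430, -58], "turn": 0}, {"linear": [104.7, -430, -55], "turn": 0}]}}

```text
t: 19.1
eef_pos: [472.4, -187.1, 249.1]
tcp_rot: [3.141, -0.0, -3.141]
ft_force: [0.4, -0.4, -1.0]
opening: 0.167
```

```bash
python3 look.py 11 wrist,200,200,240,160,3 scene,270,130,120,120,6 top,350,180,100,100,7
```

```text
19.1 [ 472.42952777 -187.05228592  249.12301835] [ 3.14114651e+00 -4.60723158e-04 -3.14121825e+00] 15.919284938964632 [ 0.44849895 -0.36118097 -0.97156732]
wrist tip [321.72926526 253.21235859] [366.18779577 160.63707576]
scene tip [361.4203496  177.28044184] [551.02209762 286.18265102]
top tip [403.47020208 252.63634682] [377.29141457 511.45442773]
```

View pics/wrist11.png

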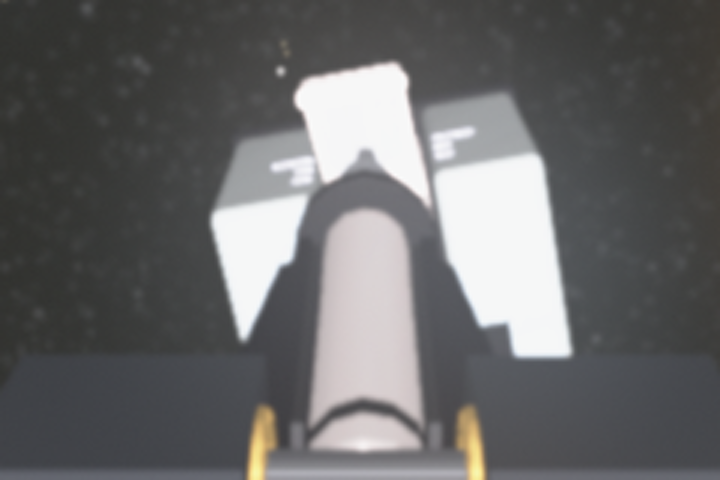

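View pics/scene11.png

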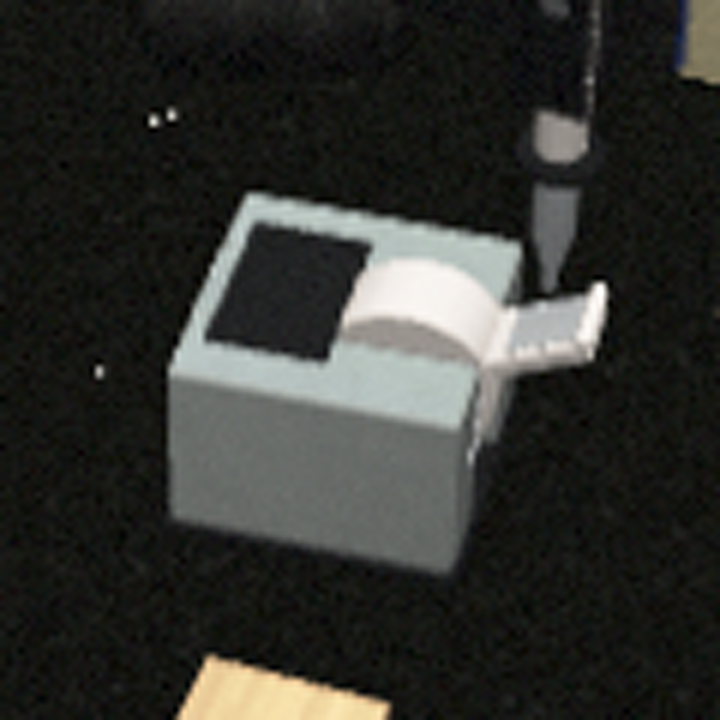

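Emit:
{"op": "play_rows", "data": {"targets": [{"linear": [0, 0, 3], "turn": 0}, {"linear": [0, 0, 8], "turn": 0}, {"linear": [0, 0, 12], "turn": 0}, {"linear": [0, 0, 15], "turn": 0}, {"linear": [1, -0.2, 18], "turn": 0}, {"linear": [2.5, -0.5, 21], "turn": 0}, {"linear": [4, -0.8, 24], "turn": 0}, {"linear": [5, -1, 27], "turn": 0}, {"linear": [6, -1.1, 30], "turn": 0}, {"linear": [6, -1.1, 30], "turn": 0}]}}

```text
t: 20.5
eef_pos: [466.6, -188.5, 219.9]
tcp_rot: [-3.141, 0.001, -3.142]
ft_force: [0.2, 0.6, 5.2]
opening: 0.165
```

```bash
python3 look.py 12 scene,270,130,120,120,6 wrist,200,200,240,160,3
```

```text
20.5 [ 466.64384177 -188.5399942   219.88710352] [-3.14130569e+00  9.48975810e-04 -3.14153250e+00] 15.687694130619407 [0.23685035 0.58170767 5.24049925]
scene tip [363.54802244 189.44884568] [563.78813464 359.1930741 ]
wrist tip [321.88162617 252.89397944] [366.6448785  159.68193833]
```

View pics/scene12.png

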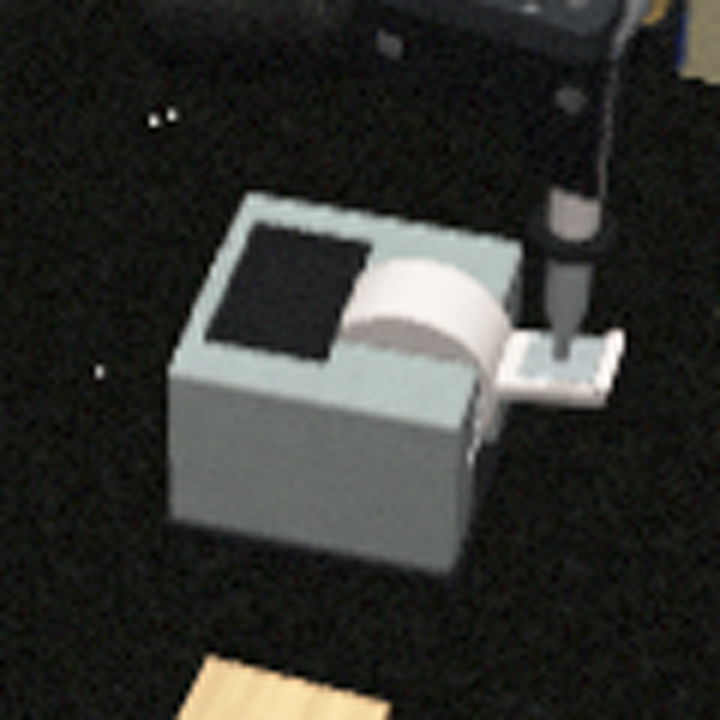

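View pics/wrist12.png

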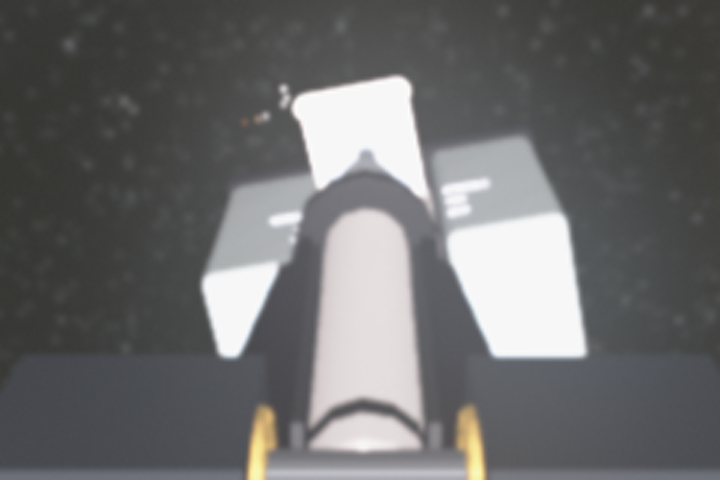

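Emit:
{"op": "play_rows", "data": {"targets": [{"linear": [0.4, -0.1, 3], "turn": 0}, {"linear": [0.7, -0.1, 6], "turn": 0}, {"linear": [1, -0.2, 9], "turn": 0}, {"linear": [1, -0.2, 12], "turn": 0}, {"linear": [1, -0.2, 15], "turn": 0}, {"linear": [0.6, -0.1, 18], "turn": 0}, {"linear": [0, 0, 21], "turn": 0}, {"linear": [-0.5, 0.1, 23], "turn": 0}, {"linear": [-1, 0.2, 25], "turn": 0}, {"linear": [-1, 0.2, 25], "turn": 0}]}}

```text
t: 21.85
eef_pos: [467.3, -188.3, 194.7]
tcp_rot: [-3.142, -0.0, -3.141]
ft_force: [-1.4, -0.2, 5.1]
opening: 0.164
```

```bash
python3 look.py 13 scene,270,130,120,120,6 wrist,200,200,240,160,3
```

```text
21.85 [ 467.3100773  -188.29618671  194.6787065 ] [-3.14156408e+00 -4.28739372e-04 -3.14121469e+00] 15.632617912421107 [-1.39615493 -0.20606349  5.08814516]
scene tip [362.30394618 199.1550429 ] [556.3236771  417.43025739]
wrist tip [321.90401816 253.14404269] [366.71205449 160.43212808]
```

View pics/scene13.png

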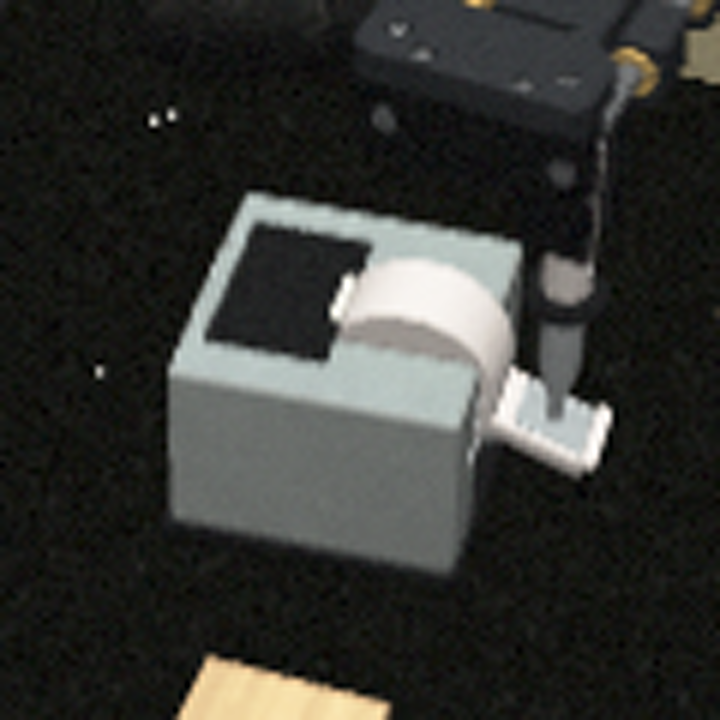

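View pics/wrist13.png

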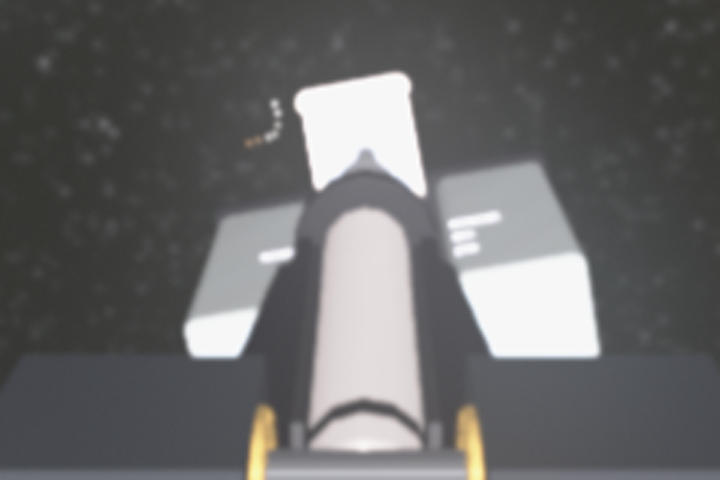

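```bash
cat > ang.py <<'E'
from cell import env
import numpy as np
from scipy.optimize import brentq
s=env.state(); e=s['eef_pos']; print(s['t'],e,s['ft_force'],s['opening']*95.1)
o=np.array([533.8,-175.3]);y=.188
d=e[:2]-o; F=-(d@[np.cos(y),np.sin(y)]); L=d@[-np.sin(y),np.cos(y)]
h=4.1
for off in (153.7,154.2,154.7):
    z=e[2]-off
    def g(th):
        a=.45-th
        # surface point: (20 + r cos a - h sin a, 54 + r sin a + h cos a)
        out=[]
        for ed in(-2.5,2.5):
            x=F+ed; r=(x-20+h*np.sin(a))/np.cos(a); out.append(z-(54+r*np.sin(a)+h*np.cos(a)))
        return min(out)
    print(off,'fwd',F.round(1),'lat',L.round(1),'tipz',z.round(1),'theta',round(brentq(g,-.1,1.3),3))
E
python3 ang.py
```

```text
21.95 [ 467.31030653 -188.31777087  194.73536241] [-2.25639079 -0.58208956  5.05714177] 15.333433314579327
153.7 fwd 67.8 lat -0.4 tipz 41.0 theta 0.816
154.2 fwd 67.8 lat -0.4 tipz 40.5 theta 0.826
154.7 fwd 67.8 lat -0.4 tipz 40.0 theta 0.836
```

Emit:
{"op": "play_rows", "data": {"targets": [{"linear": [-0.4, 0.1, 1], "turn": 0}, {"linear": [-0.8, 0.1, 2], "turn": 0}, {"linear": [-1.2, 0.2, 3], "turn": 0}, {"linear": [-1.5, 0.3, 4], "turn": 0}, {"linear": [-1.5, 0.3, 4], "turn": 0}, {"linear": [-1.5, 0.3, 4], "turn": 0}]}}

```text
t: 22.7
eef_pos: [468.7, -188.0, 190.8]
tcp_rot: [-3.141, -0.001, -3.141]
ft_force: [-1.6, -1.0, 6.9]
opening: 0.168
```

```bash
python3 ang.py; python3 look.py 14 scene,270,130,120,120,6 wrist,200,200,240,160,3; python3 ang.py
```

```text
22.7 [ 468.71407283 -188.02876508  190.79659   ] [-1.60563118 -0.95973801  6.88852525] 16.01721461622874
153.7 fwd 66.3 lat -0.3 tipz 37.1 theta 0.906
154.2 fwd 66.3 lat -0.3 tipz 36.6 theta 0.915
154.7 fwd 66.3 lat -0.3 tipz 36.1 theta 0.925
22.7 [ 468.71407283 -188.02876508  190.79659   ] [-3.14146104e+00 -5.78249531e-04 -3.14105896e+00] 16.01721461622874 [-1.60563118 -0.95973801  6.88852525]
scene tip [361.44993911 200.48541115] [551.19963464 425.4124669 ]
wrist tip [321.89047756 253.19880539] [366.67143268 160.59641618]
22.8 [ 468.70914116 -188.03687235  190.83412921] [-2.35637008 -1.02763427  6.43821065] 15.643255547066035
153.7 fwd 66.3 lat -0.3 tipz 37.1 theta 0.905
154.2 fwd 66.3 lat -0.3 tipz 36.6 theta 0.914
154.7 fwd 66.3 lat -0.3 tipz 36.1 theta 0.924
```

View pics/scene14.png

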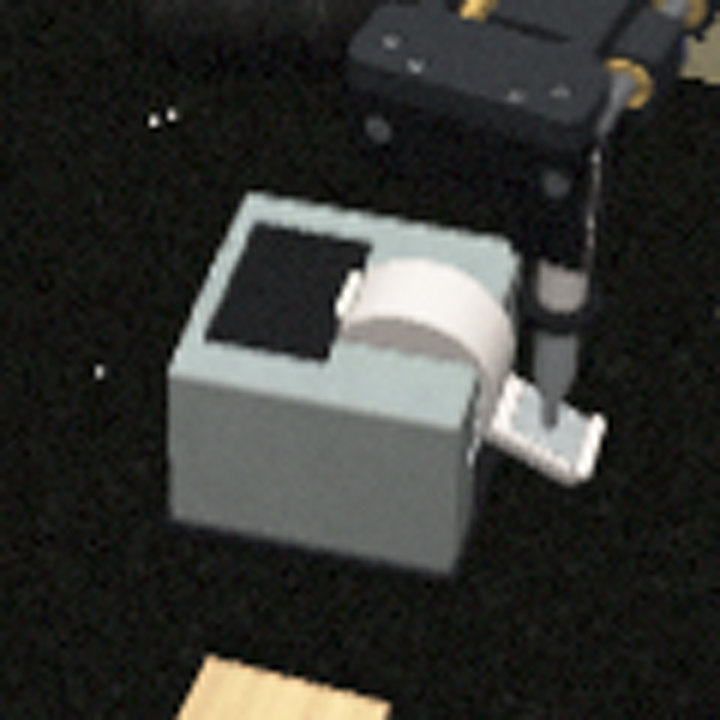

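View pics/wrist14.png

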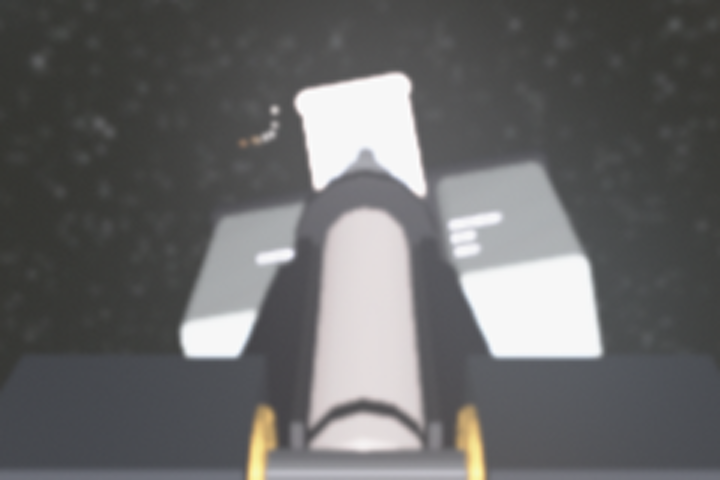

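Run:
```python
from fit import *
o=np.array([533.8,-175.3]);y=.188
def W(r,n,l,th):
    a=.45-th; f=20+r*np.cos(a)-n*np.sin(a); z=54+r*np.sin(a)+n*np.cos(a)
    c,s=np.cos(y),np.sin(y); return np.array([o[0]-c*f-s*l,o[1]-s*f+c*l,z])
A=px((270,130),6,[(601,283),(622,331),(604,412)])   # -13 lateral lip top
B=px((270,130),6,[(590,361),(605,406),(581,486)])   # +13 bottom outer
def res(v):
    r=[]
    for i,th in enumerate((0,v[4],v[5])):
        r+=list(proj(S,W(v[0],v[1],-13,th))-A[i])+list(proj(S,W(v[2],v[3],13,th))-B[i])
    return np.array(r+[(v[0]-66)/2,(v[2]-66)/2])
s=least_squares(res,[66,6,66,0,.3,.9]); print(s.x.round(3),s.fun.round(2))
```

```text
[65.344  6.789 65.361 -2.189  0.296  0.856] [-0.12  0.17  0.6  -0.32 -0.38  0.03  0.04  0.06  0.74  0.43 -0.28 -0.25
 -0.33 -0.32]
```

Emit:
{"op": "play_rows", "data": {"targets": [{"linear": [-0.2, 0, 0.7], "turn": 0}, {"linear": [-0.4, 0.1, 1.4], "turn": 0}, {"linear": [-0.6, 0.1, 2], "turn": 0}, {"linear": [-0.6, 0.1, 2], "turn": 0}, {"linear": [-0.6, 0.1, 2], "turn": 0}, {"linear": [-0.6, 0.1, 2], "turn": 0}]}}

```text
t: 23.55
eef_pos: [469.4, -187.9, 189.0]
tcp_rot: [-3.141, -0.0, -3.141]
ft_force: [-2.5, -0.3, 8.3]
opening: 0.165
```

```bash
python3 ang.py; python3 look.py 15 scene,270,130,120,120,6 top,350,180,100,100,7
```

```text
23.55 [ 469.36248667 -187.9380235   188.95409543] [-2.54478695 -0.309742    8.25076965] 15.725039206801853
153.7 fwd 65.7 lat -0.4 tipz 35.3 theta 0.947
154.2 fwd 65.7 lat -0.4 tipz 34.8 theta 0.956
154.7 fwd 65.7 lat -0.4 tipz 34.3 theta 0.966
23.55 [ 469.36248667 -187.9380235   188.95409543] [-3.14138898e+00 -2.94224869e-04 -3.14116843e+00] 15.725039206801853 [-2.54478695 -0.309742    8.25076965]
scene tip [361.06212297 201.10567622] [548.87273781 429.13405733]
top tip [399.41198502 256.63739932] [348.88389517 539.46179524]
```

View pics/scene15.png

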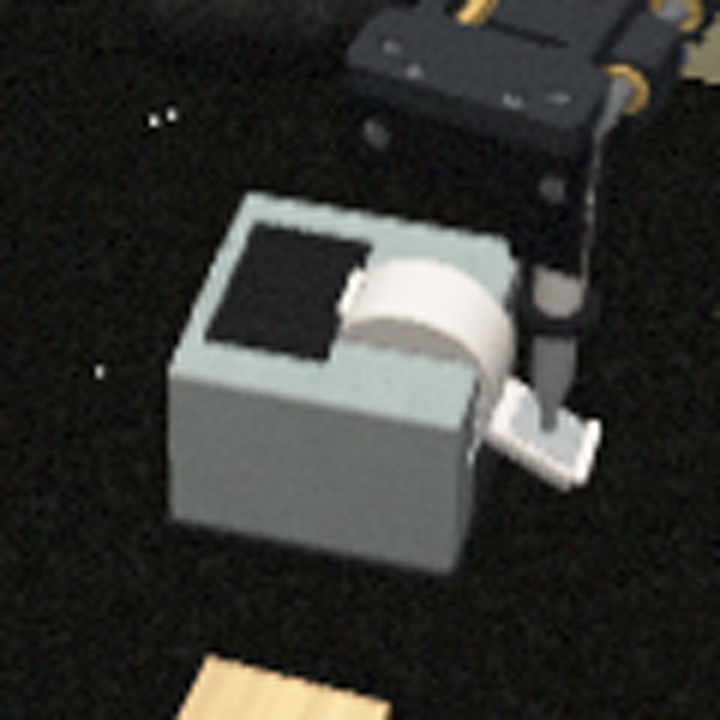

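Run:
```python
from fit import *
o=np.array([533.8,-175.3]);y=.188
def W(r,n,l,th):
    a=.45-th; f=20+r*np.cos(a)-n*np.sin(a); z=54+r*np.sin(a)+n*np.cos(a)
    c,s=np.cos(y),np.sin(y); return np.array([o[0]-c*f-s*l,o[1]-s*f+c*l,z])
A=px((270,130),6,[(601,283),(622,331),(604,412),(599,420)])
B=px((270,130),6,[(590,361),(605,406),(581,486),(574,491)])
def res(v):
    r=[]
    for i,th in enumerate((0,v[4],v[5],v[6])):
        r+=list(proj(S,W(v[0],v[1],-13,th))-A[i])+list(proj(S,W(v[2],v[3],13,th))-B[i])
    return np.array(r+[(v[0]-66)/2,(v[2]-66)/2])
s=least_squares(res,[66,6,66,0,.3,.9,.9]); print(s.x.round(3))
# overlay model for pad+lip at several th
im=cv2.imread('pics/scene15.png')
for th,c in ((.85,(0,255,0)),(.95,(0,0,255)),(1.05,(255,0,0))):
    for P in ((s.x[0],s.x[1],-13),(s.x[2],s.x[3],13)): 
        u=(proj(S,W(*P,th))-[270,130]+.5)*6-.5; print(th,u.round(0))
```

```text
[64.999  6.592 65.395 -2.16   0.296  0.854  0.914]
0.85 [608. 414.]
0.85 [580. 484.]
0.95 [600. 426.]
0.95 [570. 495.]
1.05 [590. 438.]
1.05 [557. 505.]
```

The image puts the dial at 0.91 and the arm pose puts it at 0.96. Both are at or past the third click (0.90) and clear of the end stop (1.20), so I'm handing in.

Run:
```python
from cell import env
s=env.state(); print(s['t'],s['eef_pos'],s['ft_force'],s['opening']*95.1)
print(env.job_done())
```

```text
23.65 [ 469.36248097 -187.92380449  188.93367345] [-2.77464498  0.63055704  7.8438294 ] 15.727012896082904
the job is handed in; nothing more can be done
None
```

The job is handed in at 23.7 s. The probe was lifted from its stand, run along the whole seam, and is now holding the tester's dial at about the third click.

- **Seam:** the tip went from the plug end round the corner to the far end at about 2 cm/s, about 2 mm above the groove's floor. I started and ended about 2 mm beyond the seam's ends. Wrist-camera pictures showed the tip within about 1 mm of the line throughout; the scene camera put the line about 1 mm to the other side at the start, so I steered between the two.
- **Dial:** the tip is pressing near the centre of the pad with about 8 N. My two measurements of the angle differ: the arm pose gives 0.96 rad and the scene picture gives 0.91 rad. Both are past the third click (0.90) and well short of the end stop (1.20).
- **Grip:** the probe was still held at the end, with the fingers 15.7 mm apart on the 16 mm barrel and the tip where expected.
- **Other objects:** I kept the arm away from the memory stick, marker and eraser, but took no final picture of them.

Two move calls were refused at the start because a field was missing. They moved nothing.

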